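# Unload the forming die into the parts box

### The arm

A 6-joint arm with a two-finger parallel gripper is mounted at the origin on the work surface. World frame = base frame: x ahead of the robot, y to its left, z up, the work surface at z = 0. Lengths are in m, angles in rad, forces in N, time in s.
With the tool pointing down it reaches from about 0.35 to 0.775 m from the base axis. Payload 7.3 kg.
Tool frame: the origin (TCP) lies on the centre line of the jaws, within the pads' length; the fingertips stand 11 mm ahead of it and the grasp point (between the pads) lies 8 mm behind it; y points along the fingers, x is the direction in which the jaws open and shut, and the axes are right-handed (so a half turn about y gives the same grasp; the last joint's range is limited). The gripper opens to 92 mm and grips with 3 to 60 N. Pads are 19 mm wide; open, the fingers measure 130 mm over their backs; the gripper's body (75 mm by 190 mm) begins 47 mm behind the grasp point.
Start: joints at [-1.431, 0.342, 1.524, -0, 1.275, -0.146], TCP at [0.148, -0.504, 0.238] pointing down, gripper open.
Joint ranges: [-2.53, 2.53], [-0.77, 2.02], [0.04, 2.7], [-1, 4.14], [0.28, 2.66], [-3.11, 3.11]. Speed limits (rad/s): [2.57, 2.57, 3.14, 3.14, 3.14, 3.14].

### API

Orientations are given as a rotation vector (axis times angle).
In Python, from plant import observe, snapshot, close_job, trace gives the robot as it stands.
- The arm moves only by the tool send_rows, never from a script. Its argument "series" is a list of rows, each a list of 3 entries, a list of its own where there are three numbers: the shift along the world's x, y, z in units of 200 mm (1.0 is 200 mm), then the turn, a rotation vector about the world's x, y, z in units of pi/4 rad (1.0 is pi/4 rad), then the gripper's target within -1 to 1 (shut at 1, half-way at 0, fully open at -1). In form: [[[tx, ty, tz], [wx, wy, wz], grip], ...]. A call has 1 to 10 rows; each row shifts and turns the commanded pose from where the row before left it; what a row does not reach is not made up. A row lasts 1/8 s, in which the tool goes at most 62.5 mm and 10.7 degrees, less where a joint would pass 70% of its speed; a pose out of reach is approached as far as the arm can. A call with a number of a shift or a turn outside -1 to 1 is refused whole. A call with a gripper value outside its range is refused whole. The fingers move at their own pace and stop on an object; "grip_force" is the grip in N (left out, the last holds). Time passes only in rows, so rows that do not move let the fingers close. It gives the time, the measured TCP pose, the force and the opening at its end, in the units of the state.
- observe(): the state, without advancing time (a new reading comes with each control period).
- snapshot(name): name is "side" or "top"; returns a dict with "pixels" (420x560x3 uint8, red, green, blue), "fx", "fy", "cx", "cy" (pixels), "cam_to_world" (4x4, takes a point from camera to world coordinates). Camera axes: x right, y up, looking along -z (the intrinsics and any distortion apply to the point x, -y, -z); pixel columns grow to the right and rows downward; lengths in m; the calibration is good to about 2 mm. A picture is of the moment at which its call begins. There is no depth.
- close_job(): hands the job in, once; it reports no verdict.
Trained networks look in a picture, given as the dict that the camera call returned (one of the last four; its "shot" number tells which), for a name from the list of things; names that differ only in an ending like _2 or _b are one class to them, and where a whole thing is asked for, a point or a joint stands for the part that bears it (a point fixed in the world has none). Each returns a list of dicts, best first, with "p" (0 to 1); they miss things now and then, are a little off and sometimes report something else, mostly with a low value. They report only what shows in the picture. A call takes as long as a camera call. They do not tell look-alikes from the thing itself.
- trace(picture, target): "region" (420x560 bool, what is visible of it) and "bbox" ([left, top, right, bottom] in pixels, round what is visible of it).
The state is a dict: "clock": time; "joints": joint angles; "qvel": joint speeds; "joint_efforts": joint torques, N m; "eef_pos": TCP position; "tool_rot": TCP orientation; "ft_force": force on the tool from outside, world axes, zero at the start; "ft_torque": the same for the moment, N m; "finger_gap": opening from 0.0 (shut) to 1.0 (fully open).
Only numpy, scipy, OpenCV 4.12 (cv2) and the standard library are available. Lean on these libraries where they do the work, as an engineer would, in place of code of your own. Each camera call takes 0.05 s, during which the arm holds its last target.

### The job

Swing the lid of the steel parts box up and over until it rests on its stop, then lift every formed bracket out of the die and lay them all flat on the floor of the box, open side up and not stacked, with the lid still open; when all are in, swing the lid fully shut. The brackets bend easily: grip them lightly, with about 10 N (never over 20 N on a finger). Leave the carton, scraper and magnet where they are.

Things in the scene. Friction and masses are not known exactly. Their poses are not given: they have to be found in the camera images.
- die: Fixed dark steel forming die, block 190 (its x) x 220 (its y) x 45 mm high on a grey foot plate 210 x 240 x 12 mm. Origin: centre of its underside, on the table. Four open cavities in its top, 16 mm deep, 74 mm along its x and 50 mm along its y, centred at x = +-45, y = +-55 mm. Some are empty.
- box: Fixed grey sheet-steel parts box, 180 (its x) x 230 (its y) x 60 mm high, walls and floor 4 mm thick. Origin: centre of its underside, on the table; z up. Its lid's hinge runs along its +x edge, the long side away from the die; the lid's handle is near its -x edge.
- lid (a joint): Angle of the box's lid, rad: 0 shut, grows as it opens, 1.85 on its stop. Hinge damped (about 0.15 N m s/rad), no spring or catch: well past upright (1.57) the lid sinks by itself onto the stop, below that it sinks shut by itself. Lid: 5 mm thick, 182 x 232 mm, 0.35 kg.
- lid_handle (a point): Middle of the lid's handle: round steel bar, 10 mm thick, 120 mm long, parallel to the hinge, 30 mm of clear space between it and the lid, 16 mm in from the lid's free edge. It lies 165 mm from the hinge axis along the lid and 41 mm square to the lid. Axes turn with the lid: y along the bar, z out of the lid's outer face (up when shut).
- lid_hinge (a point): Middle of the lid's hinge axis, at the middle of the box's +x top edge, 60 mm above the table. Axes turn with the lid: y along the hinge; with the lid shut they are parallel to the box's.
- bracket1: Loose formed U bracket of bright thin sheet (absent in some runs), 0.12 to 0.2 kg: 70 mm long (x), 46 mm wide over its two flanges (y), 40 mm high, sheet 4 mm, open at the top and both ends. Origin: centre of its underside; z to its open side. Starts in a die cavity, 2 mm play all round, long side along the die's x, flanges standing 24 mm out; grip it across both flanges.
- bracket2: Loose formed U bracket of bright thin sheet (absent in some runs), 0.12 to 0.2 kg: 70 mm long (x), 46 mm wide over its two flanges (y), 40 mm high, sheet 4 mm, open at the top and both ends. Origin: centre of its underside; z to its open side. Starts in a die cavity, 2 mm play all round, long side along the die's x, flanges standing 24 mm out; grip it across both flanges.
- bracket3: Loose formed U bracket of bright thin sheet (absent in some runs), 0.12 to 0.2 kg: 70 mm long (x), 46 mm wide over its two flanges (y), 40 mm high, sheet 4 mm, open at the top and both ends. Origin: centre of its underside; z to its open side. Starts in a die cavity, 2 mm play all round, long side along the die's x, flanges standing 24 mm out; grip it across both flanges.
- bracket4: Loose formed U bracket of bright thin sheet (absent in some runs), 0.12 to 0.2 kg: 70 mm long (x), 46 mm wide over its two flanges (y), 40 mm high, sheet 4 mm, open at the top and both ends. Origin: centre of its underside; z to its open side. Starts in a die cavity, 2 mm play all round, long side along the die's x, flanges standing 24 mm out; grip it across both flanges.
- carton: Bystander: loose open cardboard carton of bolts, 90 x 130 x 50 mm; origin under its centre.
- scraper: Bystander: loose hand scraper, 200 mm long, lying flat; origin under its middle.
- magnet: Bystander: loose welding magnet, a flat red block with a bright top, 90 x 60 x 16 mm; origin under its centre.
Things that resemble listed ones, but are neither listed nor needed, are in the scene too. Leave any brown or red look-alike of the bracket2 alone.

How it is judged:
On the way, in this order (a step that is already met when the one before it is completed fails the run):
1. the lid of the box rests open on its stop (value of joint lid above 1.78 rad), for 0.3 s.
2. every bracket lies flat on the floor of the box, open side up, let go, with the lid still open (value of joint lid above 1.78 rad and x of bracket1 in the frame of box between -0.09 and 0.09 m and y of bracket1 in the frame of box between -0.115 and 0.115 m and z of bracket1 in the frame of box between -0.005 and 0.012 m and angle between each of bracket1, bracket2, bracket3, bracket4's own z axis and vertical below 0.2 rad and x of bracket2 in the frame of box between -0.09 and 0.09 m and y of bracket2 in the frame of box between -0.115 and 0.115 m and z of bracket2 in the frame of box between -0.005 and 0.012 m and x of bracket3 in the frame of box between -0.09 and 0.09 m and y of bracket3 in the frame of box between -0.115 and 0.115 m and z of bracket3 in the frame of box between -0.005 and 0.012 m and x of bracket4 in the frame of box between -0.09 and 0.09 m and y of bracket4 in the frame of box between -0.115 and 0.115 m and z of bracket4 in the frame of box between -0.005 and 0.012 m and linear speed of each of bracket1, bracket2, bracket3, bracket4 below 0.03 m/s and contact force between the fingers and bracket1 below 0.1 N and contact force between the fingers and bracket2 below 0.1 N and contact force between the fingers and bracket3 below 0.1 N and contact force between the fingers and bracket4 below 0.1 N), for 0.2 s.
At the end, for the whole second after the job is handed in: The lid is shut (within 0.05 rad) and every bracket is inside the box on its floor (underside within 12 mm of the box's underside), open side up (within 0.2 rad) (value of joint lid below 0.05 rad and x of bracket1 in the frame of box between -0.09 and 0.09 m and y of bracket1 in the frame of box between -0.115 and 0.115 m and z of bracket1 in the frame of box between -0.005 and 0.012 m and angle between each of bracket1, bracket2, bracket3, bracket4's own z axis and vertical below 0.2 rad and x of bracket2 in the frame of box between -0.09 and 0.09 m and y of bracket2 in the frame of box between -0.115 and 0.115 m and z of bracket2 in the frame of box between -0.005 and 0.012 m and x of bracket3 in the frame of box between -0.09 and 0.09 m and y of bracket3 in the frame of box between -0.115 and 0.115 m and z of bracket3 in the frame of box between -0.005 and 0.012 m and x of bracket4 in the frame of box between -0.09 and 0.09 m and y of bracket4 in the frame of box between -0.115 and 0.115 m and z of bracket4 in the frame of box between -0.005 and 0.012 m); the robot touches nothing.
It fails at once if a bracket is squeezed or pressed too hard by the fingers (contact force between the fingers and bracket1 above 45 N or contact force between the fingers and bracket2 above 45 N or contact force between the fingers and bracket3 above 45 N or contact force between the fingers and bracket4 above 45 N).
It fails at once if the carton, scraper or magnet is moved by more than 30 mm (distance of any of carton, scraper, magnet from where it was at the start of the episode above 0.03 m).
Of bracket1, bracket2, bracket3, bracket4 only 3 to 4 are there at a start; the rules pass over those that are not, and their reading is None.
At some moment in a run one of bracket1, bracket2, bracket3, bracket4 may be knocked a few centimetres aside while the robot is not near it.
Once in a run the grip may slacken for a moment while it holds something.
It also fails if it takes over 210 s, if anything falls off the work surface, if the arm or the gripper's body presses on something with over 40 N, if the wrist force passes 120 N, or if a joint passes its speed limit or range.

## Working session

There is one attempt and no reset: what is moved stays moved. The work goes in short steps, Python scripts to look and compute and a tool call to move; the robot and the scene stay as the last step left them, time stands still between calls to the robot, and variables do not carry over. Pictures are saved under pics/ and viewed, and the job is handed in when it is done.

Besides the shell and the picture viewer there is one more tool, called after "Call:" by a JSON object that holds its "op" and its "data". send_rows: Moves the arm, as the interface text tells. Its arguments: {"type":"object","properties":{"series":{"type":"array"},"grip_force":{"type":"number"}},"required":["series"]}

```bash
ls; mkdir -p pics; python3 - <<'E'
from plant import observe, snapshot, trace
import cv2,numpy as np
print(observe())
for n in("top","side"):
    s=snapshot(n); cv2.imwrite(f"pics/{n}0.png",s["pixels"][:,:,::-1]); print({k:v for k,v in s.items() if k!="pixels"})
    for t in("die","box","bracket1","carton","scraper","magnet","lid_handle"):
        print(t,[(round(d["p"],2),d["bbox"]) for d in trace(s,t)])
E
```

```text
pics
{'clock': 0.0, 'joints': array([-1.43101627e+00,  3.42739375e-01,  1.52498197e+00, -3.07661703e-05,
        1.27540521e+00, -1.46010359e-01]), 'qvel': array([-1.54719657e-03,  4.13649597e-05,  1.87728988e-03,  1.30348646e-04,
        2.92756258e-04,  1.50920222e-03]), 'joint_efforts': array([-7.31832642e-04, -4.31250715e+01, -2.44217044e+01,  7.17785186e-02,
        5.59201394e-02, -8.23581058e-05]), 'eef_pos': array([ 0.14796002, -0.50332526,  0.23704854]), 'tool_rot': array([-1.32985212,  0.99688708, -0.99505517]), 'ft_force': array([ 0.13328077, -0.98794783, -0.09435355]), 'ft_torque': array([ 0.00300075,  0.03169028, -0.04192697]), 'finger_gap': 1.001128217883398}
{'fx': 424.38466713893934, 'fy': 424.38466713893934, 'cx': 281.8926261273118, 'cy': 207.84117739885605, 'cam_to_world': array([[-0.00680893,  0.98858604, -0.15050344,  0.41068697],
       [-0.99993744, -0.00806686, -0.00774917, -0.06380452],
       [-0.00887481,  0.15044126,  0.98857911,  0.91750186],
       [ 0.        ,  0.        ,  0.        ,  1.        ]]), 'shot': 1}
die [(0.93, [284.9, 165.3, 410.7, 280.0])
[... 804 characters left out ...]
,
       [ 0.        ,  0.        ,  0.        ,  1.        ]]), 'shot': 2}
die [(0.95, [243.6, 168.5, 366.4, 250.8]), (0.54, [157.0, 237.1, 297.7, 379.9]), (0.35, [262.5, 181.8, 293.2, 209.4])]
box [(0.71, [159.3, 238.3, 296.9, 377.7])]
bracket1 [(0.95, [385.2, 192.1, 409.1, 221.1]), (0.94, [358.0, 224.9, 383.6, 262.2]), (0.91, [288.1, 164.0, 323.3, 189.0]), (0.79, [286.9, 196.6, 323.9, 224.4]), (0.78, [214.9, 182.1, 234.3, 210.8]), (0.7, [260.5, 183.2, 295.6, 206.7])]
carton [(0.92, [138.1, 190.1, 205.3, 246.0])]
scraper [(0.9, [216.9, 157.3, 274.8, 191.0]), (0.34, [159.2, 237.5, 296.8, 361.8])]
magnet [(0.76, [103.5, 246.6, 156.2, 283.1])]
lid_handle [(0.79, [156.7, 239.2, 300.9, 362.8])]
```

View pics/top0.png

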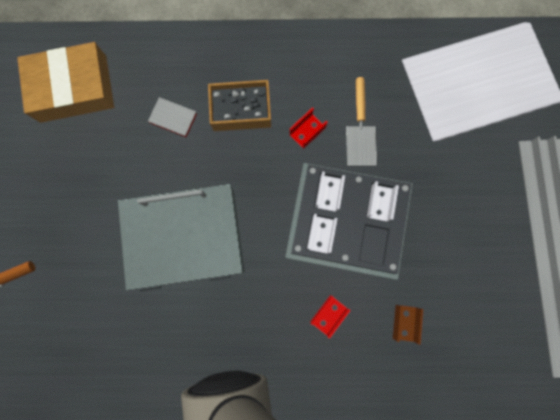

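View pics/side0.png

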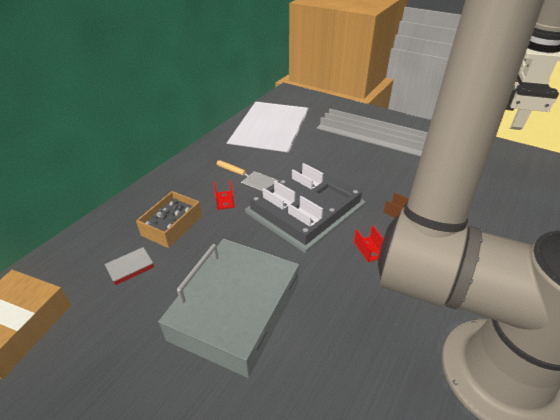

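```bash
python3 - <<'E'
import cv2
a=cv2.imread("pics/top0.png")[150:350,270:440]; cv2.imwrite("pics/c1.png",cv2.resize(a,None,fx=3,fy=3,interpolation=2)[:600])
a=cv2.imread("pics/top0.png")[170:310,100:260]; cv2.imwrite("pics/c2.png",cv2.resize(a,None,fx=4,fy=4,interpolation=2))
E
```

```text
(no output)
```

View pics/c1.png

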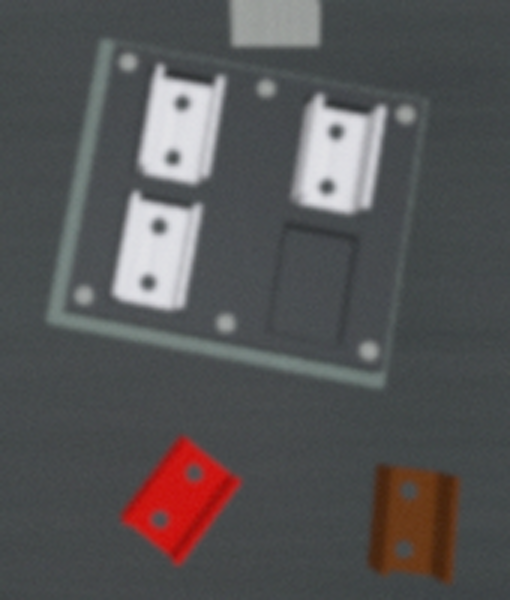

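View pics/c2.png

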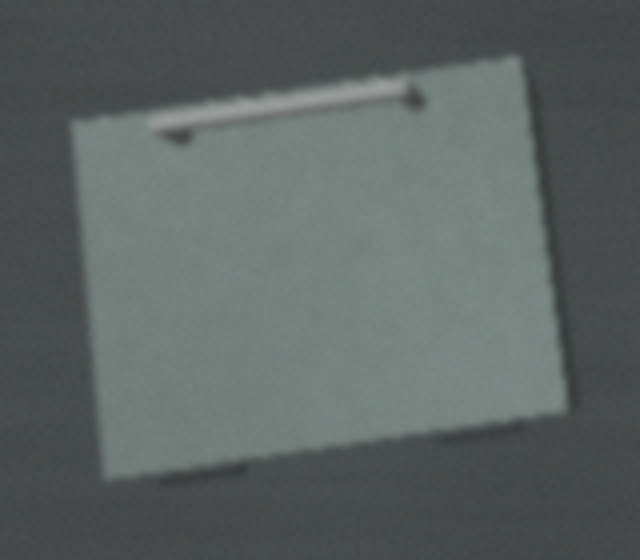

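Three bright brackets sit in the die at top-view pixels (330,191), (322,233) and (383,201); the cavity at (374,244) is empty. The look-alikes are red at (307,128) and (329,316) and brown at (407,324). The close crop shows that the three in the die are the bright ones, so I choose those. The box lid at (180,237) has its handle on the far side, so its hinge is towards the robot. Next I fit the poses.

```bash
cat > h.py <<'E'
import numpy as np,cv2
from plant import observe,snapshot,trace
from scipy.optimize import least_squares
def proj(s,P):
    P=np.atleast_2d(P);T=np.linalg.inv(np.array(s["cam_to_world"]));c=P@T[:3,:3].T+T[:3,3]
    return np.c_[s["cx"]+s["fx"]*c[:,0]/-c[:,2], s["cy"]-s["fy"]*c[:,1]/-c[:,2]]
def unproj(s,uv,z):
    uv=np.atleast_2d(uv);T=np.array(s["cam_to_world"])
    d=np.c_[(uv[:,0]-s["cx"])/s["fx"],-(uv[:,1]-s["cy"])/s["fy"],-np.ones(len(uv))]@T[:3,:3].T
    o=T[:3,3];return o+d*((z-o[2])/d[:,2])[:,None]
def pose(p,L):
    L=np.atleast_2d(L).astype(float);x,y,a=p;c,s=np.cos(a),np.sin(a)
    return np.c_[x+c*L[:,0]-s*L[:,1],y+s*L[:,0]+c*L[:,1],L[:,2]]
def fit(s,uv,L,p0):
    r=least_squares(lambda p:(proj(s,pose(p,L))-uv).ravel(),p0);return r.x,np.sqrt(np.mean(r.fun**2))
def rectpts(w,h,z): return np.array([[-w/2,-h/2,z],[w/2,-h/2,z],[w/2,h/2,z],[-w/2,h/2,z]])
def save(s,name,box=None,f=1,lines=()):
    im=np.ascontiguousarray(s["pixels"][:,:,::-1])
    if box: im=im[box[1]:box[3],box[0]:box[2]]
    im=cv2.resize(im,None,fx=f,fy=f,interpolation=cv2.INTER_CUBIC)
    o=np.array(box[:2] if box else (0,0))
    for l,c in lines:
        q=((proj(s,l)-o+.5)*f-.5).round().astype(int)
        cv2.polylines(im,[q.reshape(-1,1,2)],True,c,1,cv2.LINE_AA)
    cv2.imwrite("pics/"+name,im)
E
python3 - <<'E'
from h import *
s=snapshot("top");d=snapshot("side")
# box: +x toward robot (down in image); corners -x-y, +x-y,+x+y,-x+y
uv=np.array([[118.7,200.2],[230,184.2],[241.7,272.5],[126.2,289.5]])
# image right = world -y; box x=-world x => box y=-world y => image right = +y box
L=np.array([[-.091,-.116,.066],[-.091,.116,.066],[.091,.116,.066],[.091,-.116,.066]])
p,e=fit(s,uv,L,[.35,.2,np.pi]);print("box",p,e)
BL=[(pose(p,L),(0,0,255)),(pose(p,rectpts(.18,.23,0)),(0,255,255)),(pose(p,[[-.074,-.06,.101],[-.074,.06,.101]]),(255,0,0))]
save(s,"b_top.png",(100,160,260,310),4,BL);save(d,"b_side.png",(140,220,320,390),3,BL)
uv=np.array([[286,257.3],[397.7,278.7]])
# die orientation: long side of bracket(x) vertical in image. try die x= world x
L=np.array([[-.105,.12,.012],[-.105,-.12,.012],[.105,.12,.012]])
uv=np.array([[286,257.3],[397.7,278.7],[304.5,163]])
p,e=fit(s,uv,L,[.4,-.2,0]);print("die",p,e)
for H in(.045,.057):
    BL=[(pose(p,rectpts(.21,.24,.012)),(0,0,255)),(pose(p,rectpts(.19,.22,H)),(0,255,255))]
    for x in(-.045,.045):
        for y in(-.055,.055):
            BL.append((pose(p,rectpts(.07,.046,H+.024)+[x,y,0]),(0,255,0)))
    save(s,f"d_top{H}.png",(270,150,430,290),4,BL);save(d,f"d_side{H}.png",(230,150,380,260),4,BL)
E
```

```text
box [0.48495282 0.15011516 3.27879331] 0.41583053444998025
die [ 0.52178969 -0.2029363  -0.19932288] 0.35169935064102503
```

```bash
cd pics; python3 - <<'E'
import cv2,numpy as np
def st(a,b,n):
    A,B=cv2.imread(a),cv2.imread(b);h=max(A.shape[0],B.shape[0])
    P=[cv2.copyMakeBorder(i,0,h-i.shape[0],0,0,0) for i in(A,B)];r=np.hstack(P);k=min(800/r.shape[1],600/r.shape[0]);cv2.imwrite(n,cv2.resize(r,None,fx=k,fy=k))
st("b_top.png","b_side.png","m1.png");st("d_top0.045.png","d_side0.045.png","m2.png");st("d_top0.057.png","d_side0.057.png","m3.png")
E
```

```text
(no output)
```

View pics/m1.png

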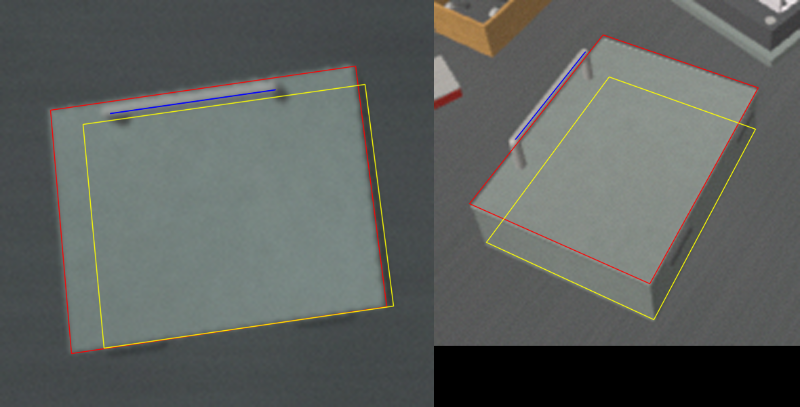

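View pics/m2.png

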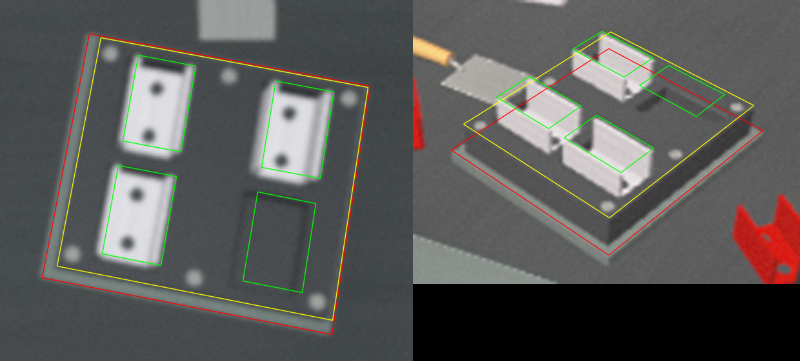

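View pics/m3.png

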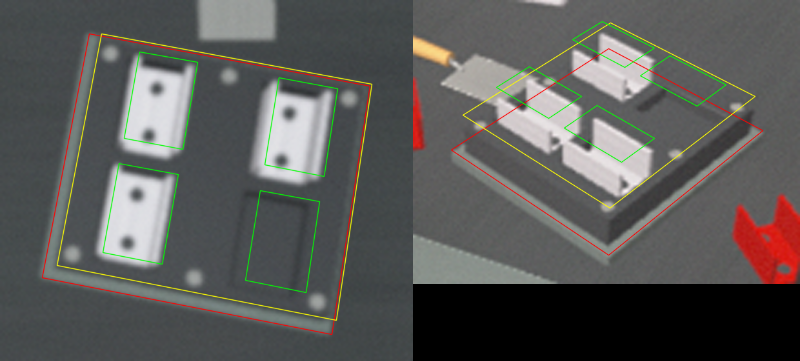

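Both overlays fit: the die top lies at z=0.045, and the box and handle match. Next I work out the tool orientation and the waypoints.

```bash
cat >> h.py <<'E'
from scipy.spatial.transform import Rotation as Ro
BOX=np.array([0.48495,0.15012,3.27879]);DIE=np.array([0.52179,-0.20294,-0.19932])
def st():
    o=observe();R=Ro.from_rotvec(o["tool_rot"]).as_matrix()
    print("t",round(o["clock"],2),"p",o["eef_pos"].round(4),"x",R[:,0].round(3),"y",R[:,1].round(3),"yaw(x)",round(np.arctan2(R[1,0],R[0,0]),3),"q",o["joints"].round(3),"F",o["ft_force"].round(1),"gap",round(o["finger_gap"],3));return o
E
python3 - <<'E'
from h import *
st()
for t in(0,.5,1,1.4,1.6,1.7,1.75,1.8,1.85):
    a=.2436+t; r=.170
    bx=.09-r*np.cos(a); bz=.06+r*np.sin(a)
    print(t,pose(BOX,[[bx,0,bz]]).round(4))
print("box",BOX,"yaws: jaw||boxx",BOX[2]-np.pi,"jaw||boxy",BOX[2]-np.pi/2-0,"jaw||die y",DIE[2]+np.pi/2)
for c in((.045,.055),(-.045,.055),(.045,-.055)):print(pose(DIE,[[*c,.069]]).round(4))
for c in((-.045,-.06),(-.045,.06),(.033,.06),(.033,-.06)):print(c,pose(BOX,[[*c,0]]).round(4))
E
```

```text
t 0.9 p [ 0.148  -0.5037  0.2377] x [ 0.282 -0.959  0.   ] y [ 0. -0. -1.] yaw(x) -1.285 q [-1.431  0.342  1.524 -0.     1.275 -0.146] F [-0.3  0.3 -0.2] gap 1.002
0 [[0.5592 0.1604 0.101 ]]
0.5 [[0.5197 0.1549 0.1751]]
1 [[0.4499 0.1453 0.221 ]]
1.4 [[0.3835 0.1361 0.2295]]
1.6 [[0.3504 0.1315 0.2237]]
1.7 [[0.3345 0.1293 0.2183]]
1.75 [[0.3267 0.1283 0.215 ]]
1.8 [[0.3191 0.1272 0.2114]]
1.85 [[0.3117 0.1262 0.2073]]
box [0.48495 0.15012 3.27879] yaws: jaw||boxx 0.13719734641020676 jaw||boxy 1.7079936732051033 jaw||die y 1.3714763267948966
[[ 0.5768 -0.1579  0.069 ]]
[[ 0.4886 -0.1401  0.069 ]]
[[ 0.555  -0.2658  0.069 ]]
(-0.045, -0.06) [[0.5213 0.2157 0.    ]]
(-0.045, 0.06) [[0.5377 0.0968 0.    ]]
(0.033, 0.06) [[0.4605 0.0862 0.    ]]
(0.033, -0.06) [[0.4441 0.205  0.    ]]
```

Call:
{"op": "send_rows", "data": {"series": [[[0.103, 0.166, 0], [0, 0, 0.09], -1], [[0.103, 0.166, 0], [0, 0, 0.09], -1], [[0.103, 0.166, 0], [0, 0, 0.09], -1], [[0.103, 0.166, 0], [0, 0, 0.09], -1], [[0.103, 0.166, 0], [0, 0, 0.09], -1], [[0.103, 0.166, 0], [0, 0, 0.09], -1], [[0.103, 0.166, 0], [0, 0, 0.09], -1], [[0.103, 0.166, 0], [0, 0, 0.09], -1], [[0.103, 0.166, 0], [0, 0, 0.09], -1], [[0.103, 0.166, 0], [0, 0, 0.09], -1]], "grip_force": 15}}

```text
clock: 2.15
eef_pos: [0.3546, -0.1706, 0.238]
tool_rot: [-1.524, 0.451, -0.452]
ft_force: [-0.3, -1.0, 0.0]
finger_gap: 1.003
```

Call:
{"op": "send_rows", "data": {"series": [[[0.103, 0.166, 0], [0, 0, 0.09], -1], [[0.103, 0.166, 0], [0, 0, 0.09], -1], [[0.103, 0.166, 0], [0, 0, 0.09], -1], [[0.103, 0.166, 0], [0, 0, 0.09], -1], [[0.103, 0.166, 0], [0, 0, 0.09], -1], [[0.103, 0.166, 0], [0, 0, 0.09], -1], [[0.103, 0.166, 0], [0, 0, 0.09], -1], [[0.103, 0.166, 0], [0, 0, 0.09], -1], [[0.103, 0.166, 0], [0, 0, 0.09], -1], [[0.103, 0.166, 0], [0, 0, 0.09], -1]]}}

```text
clock: 3.4
eef_pos: [0.5606, 0.1615, 0.2377]
tool_rot: [-1.568, -0.103, 0.103]
ft_force: [-0.3, -0.4, -0.1]
finger_gap: 1.0
```

```bash
python3 - <<'E'
from h import *
st(); s=snapshot("side");save(s,"s1.png")
s=snapshot("top");save(s,"t1.png")
E
```

```text
t 3.4 p [0.5606 0.1615 0.2377] x [0.991 0.131 0.   ] y [ 0. -0. -1.] yaw(x) 0.131 q [ 0.149  0.45   1.357 -0.     1.335  0.018] F [-0.3 -0.4 -0.1] gap 1.0
```

View pics/s1.png

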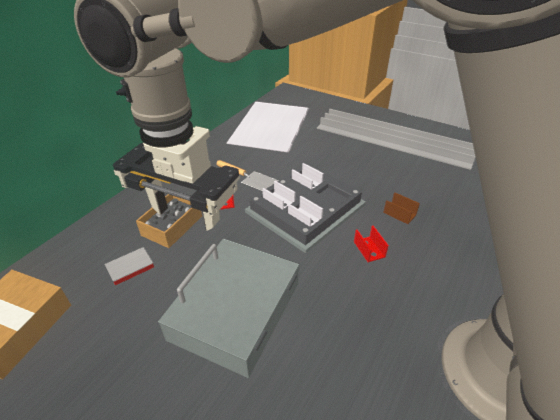

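Call:
{"op": "send_rows", "data": {"series": [[[-0.005, -0.005, -0.2], [0, 0, 0], -1], [[0, 0, -0.2], [0, 0, 0], -1], [[0, 0, -0.2], [0, 0, 0], -1], [[0, 0, -0.125], [0, 0, 0], -1], [[0, 0, 0], [0, 0, 0], 0.5], [[0, 0, 0], [0, 0, 0], 1], [[0, 0, 0], [0, 0, 0], 1], [[0, 0, 0], [0, 0, 0], 1], [[0, 0, 0], [0, 0, 0], 1], [[0, 0, 0], [0, 0, 0], 1]]}}

```text
clock: 4.75
eef_pos: [0.5591, 0.1593, 0.0929]
tool_rot: [-1.568, -0.101, 0.101]
ft_force: [-0.6, 0.1, 0.5]
finger_gap: 0.4
```

```bash
python3 - <<'E'
from h import *
st(); s=snapshot("side");save(s,"s2.png",(100,100,340,280),3)
E
```

```text
t 4.75 p [0.5591 0.1593 0.0929] x [0.992 0.128 0.   ] y [ 0.  0. -1.] yaw(x) 0.129 q [ 0.146  0.59   1.55  -0.     1.002  0.017] F [-0.6  0.1  0.5] gap 0.4
```

View pics/s2.png

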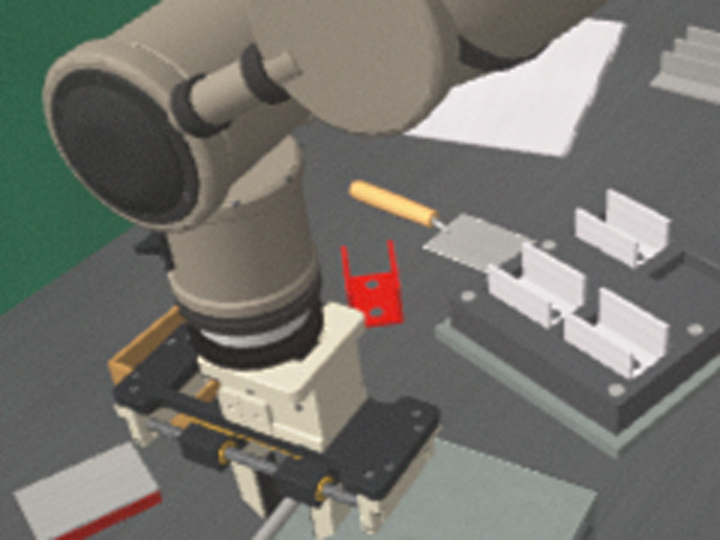

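Call:
{"op": "send_rows", "data": {"series": [[[0, 0, 0], [0, 0, 0.01], 1], [[0, 0, 0], [0, 0, 0], 1], [[0, 0, 0], [0, 0, 0], 1], [[0, 0, 0], [0, 0, 0], 1], [[0, 0, 0], [0, 0, 0], 1], [[0, 0, 0], [0, 0, 0], 1]]}}

```text
clock: 5.55
eef_pos: [0.5592, 0.1593, 0.0927]
tool_rot: [-1.568, -0.108, 0.107]
ft_force: [2.3, 0.2, -0.3]
finger_gap: 0.102
```

```bash
python3 - <<'E'
from h import *
f=lambda t:pose(BOX,[[.09-.170*np.cos(.2436+t),0,.06+.170*np.sin(.2436+t)]])[0]/.2
T=np.linspace(0,1.7,18);P=np.array([f(t) for t in T]).round(3);print(np.diff(P,axis=0).round(3).tolist())
E
```

```text
[[-0.024, -0.003, 0.081], [-0.033, -0.005, 0.079], [-0.039, -0.005, 0.075], [-0.047, -0.007, 0.07], [-0.054, -0.007, 0.065], [-0.06, -0.009, 0.06], [-0.066, -0.009, 0.053], [-0.07, -0.009, 0.047], [-0.075, -0.011, 0.039], [-0.078, -0.011, 0.031], [-0.081, -0.011, 0.023], [-0.083, -0.011, 0.015], [-0.084, -0.012, 0.007], [-0.084, -0.011, -0.002], [-0.084, -0.012, -0.011], [-0.082, -0.011, -0.018], [-0.08, -0.011, -0.027]]
```

Call:
{"op": "send_rows", "data": {"series": [[[-0.024, -0.003, 0.081], [0, 0, 0], 1], [[-0.033, -0.005, 0.079], [0, 0, 0], 1], [[-0.039, -0.005, 0.075], [0, 0, 0], 1], [[-0.047, -0.007, 0.07], [0, 0, 0], 1], [[-0.054, -0.007, 0.065], [0, 0, 0], 1], [[-0.06, -0.009, 0.06], [0, 0, 0], 1], [[-0.066, -0.009, 0.053], [0, 0, 0], 1], [[-0.07, -0.009, 0.047], [0, 0, 0], 1], [[-0.075, -0.011, 0.039], [0, 0, 0], 1]]}}

```text
clock: 6.68
eef_pos: [0.4664, 0.1462, 0.2092]
tool_rot: [-1.568, -0.112, 0.102]
ft_force: [4.9, 0.3, 5.2]
finger_gap: 0.101
```

```bash
python3 - <<'E'
from h import *
st(); s=snapshot("side");save(s,"s3.png")
E
```

```text
t 6.67 p [0.4664 0.1462 0.2092] x [0.991 0.136 0.006] y [ 0.006  0.001 -1.   ] yaw(x) 0.136 q [ 0.147  0.299  1.671 -0.     1.165  0.011] F [4.9 0.3 5.2] gap 0.101
```

View pics/s3.png

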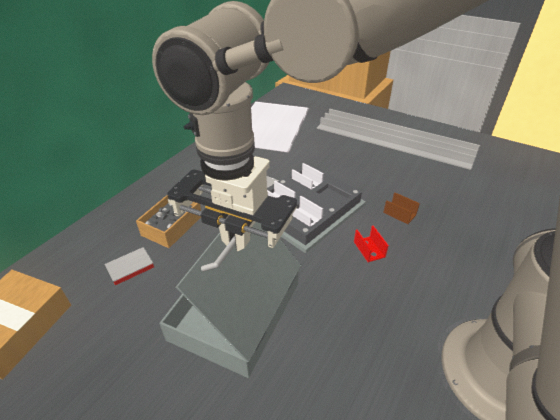

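The picture shows the lid about half open, with the bar held at about (218,250). I continue along the arc.

Call:
{"op": "send_rows", "data": {"series": [[[-0.078, -0.011, 0.031], [0, 0, 0], 1], [[-0.081, -0.011, 0.023], [0, 0, 0], 1], [[-0.083, -0.011, 0.015], [0, 0, 0], 1], [[-0.084, -0.012, 0.007], [0, 0, 0], 1], [[-0.084, -0.011, -0.002], [0, 0, 0], 1], [[-0.084, -0.012, -0.011], [0, 0, 0], 1], [[-0.082, -0.011, -0.018], [0, 0, 0], 1], [[-0.08, -0.011, -0.027], [0, 0, 0], 1]]}}

```text
clock: 7.72
eef_pos: [0.3323, 0.1278, 0.2099]
tool_rot: [-1.569, -0.106, 0.109]
ft_force: [2.6, -2.2, 0.0]
finger_gap: 0.1
```

```bash
python3 - <<'E'
from h import *
st(); s=snapshot("side");save(s,"s4.png")
E
```

```text
t 7.72 p [0.3323 0.1278 0.2099] x [ 0.991  0.136 -0.002] y [-0.002 -0.001 -1.   ] yaw(x) 0.137 q [ 1.510e-01  5.800e-02  1.976e+00 -1.000e-03  1.109e+00  1.500e-02] F [ 2.6 -2.2  0. ] gap 0.1
```

View pics/s4.png

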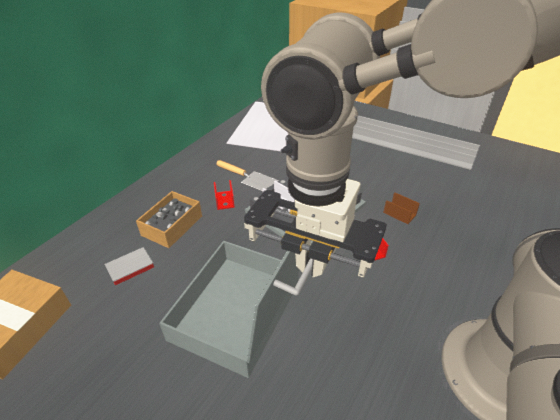

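Call:
{"op": "send_rows", "data": {"series": [[[-0.039, -0.006, -0.017], [0, 0, 0], 1], [[-0.038, -0.005, -0.018], [0, 0, 0], 1], [[0, 0, 0], [0, 0, 0], 1], [[0, 0, 0], [0, 0, 0], -1], [[0, 0, 0], [0, 0, 0], -1], [[0, 0, 0], [0, 0, 0], -1], [[0, 0, 0], [0, 0, 0], -1], [[0, 0, 0], [0, 0, 0], -1], [[0, 0, 0], [0, 0, 0], -1], [[0, 0, 0], [0, 0, 0], -1]]}}

```text
clock: 9.02
eef_pos: [0.3189, 0.1261, 0.2031]
tool_rot: [-1.568, -0.107, 0.107]
ft_force: [-1.2, 0.0, 0.7]
finger_gap: 0.814
```

```bash
python3 - <<'E'
from h import *
st(); s=snapshot("side");save(s,"s5.png")
E
```

```text
t 9.03 p [0.3189 0.1261 0.2031] x [0.991 0.136 0.   ] y [ 0.  0. -1.] yaw(x) 0.137 q [0.152 0.04  2.017 0.    1.084 0.015] F [-1.2  0.   0.7] gap 0.814
```

View pics/s5.png

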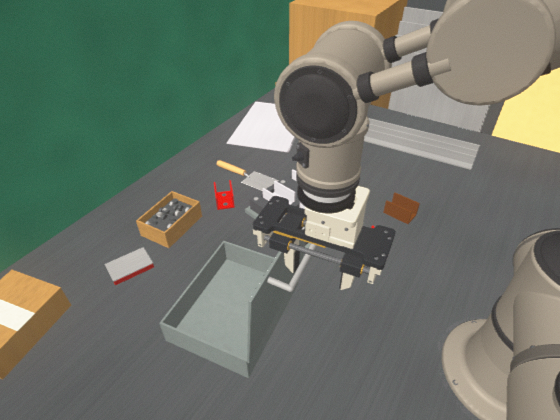

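Call:
{"op": "send_rows", "data": {"series": [[[0, 0, 0], [0, 0, 0], 0.3], [[0, 0, 0], [0, 0, 0], 0.3], [[0, 0, 0], [0, 0, 0], 0.3], [[0, 0, 0], [0, 0, 0], 0.3], [[0, 0, 0], [0, 0, 0], 0.3], [[0, 0, 0], [0, 0, 0], 0.3]]}}

```text
clock: 9.82
eef_pos: [0.3187, 0.1261, 0.2031]
tool_rot: [-1.568, -0.107, 0.107]
ft_force: [-1.7, -0.6, -0.1]
finger_gap: 0.359
```

```bash
python3 - <<'E'
from h import *
st(); s=snapshot("side");save(s,"s6.png",(150,170,420,370),2.9)
E
```

```text
t 9.82 p [0.3187 0.1261 0.2031] x [ 0.991  0.136 -0.   ] y [-0. -0. -1.] yaw(x) 0.137 q [ 0.152  0.04   2.017 -0.     1.085  0.015] F [-1.7 -0.6 -0.1] gap 0.359
```

View pics/s6.png

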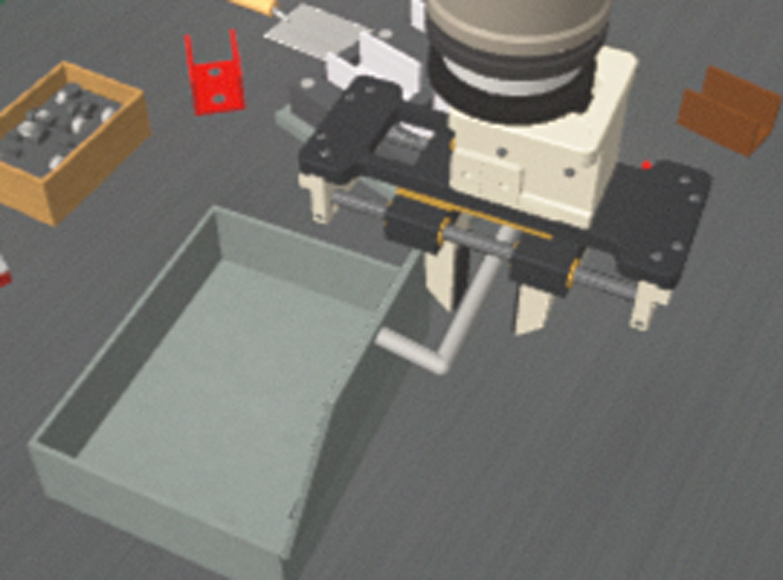

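Call:
{"op": "send_rows", "data": {"series": [[[0, 0, 0.1], [0, 0, 0], 0.3], [[0, 0, 0.15], [0, 0, 0], 0.3], [[0, 0, 0.2], [0, 0, 0], 0.3], [[0.1, 0, 0.1], [0, 0, 0], 0], [[0.15, -0.1, 0], [0, 0, 0.1], -0.5], [[0.15, -0.2, 0], [0, 0, 0.2], -1], [[0.15, -0.2, 0], [0, 0, 0.2], -1], [[0.1, -0.2, 0], [0, 0, 0.2], -1], [[0.1, -0.2, 0], [0, 0, 0.2], -1], [[0.1, -0.2, 0], [0, 0, 0.2], -1]]}}

```text
clock: 11.12
eef_pos: [0.4894, -0.0954, 0.313]
tool_rot: [-1.425, -0.784, 0.783]
ft_force: [0.2, 0.1, 0.2]
finger_gap: 0.993
```

```bash
python3 - <<'E'
from h import *
st(); s=snapshot("side");save(s,"s7.png")
L=[]
for H in (1.8,1.85):
    e=lambda r,y:[.09-r*np.cos(H),y,.06+r*np.sin(H)]
    L.append((pose(BOX,[e(0,-.116),e(0,.116),e(.182,.116),e(.182,-.116)]),(0,0,255) if H==1.8 else (0,255,0)))
save(s,"s7.png",(140,120,330,390),2.2,L)
s=snapshot("top");save(s,"t7.png")
E
```

```text
t 11.12 p [ 0.4894 -0.0954  0.313 ] x [0.536 0.844 0.   ] y [ 0.  0. -1.] yaw(x) 1.005 q [-0.346  0.243  1.454  0.     1.444 -1.352] F [0.2 0.1 0.2] gap 0.993
```

View pics/s7.png

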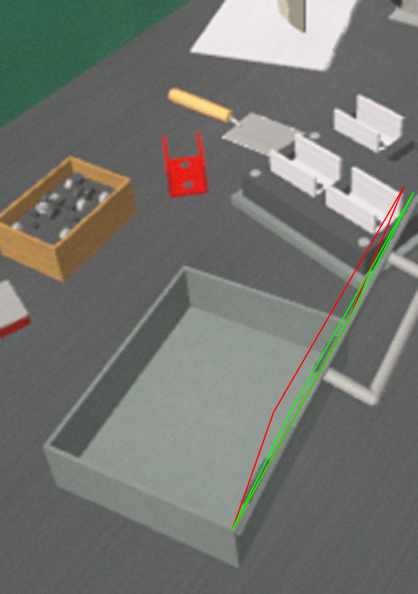

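View pics/t7.png

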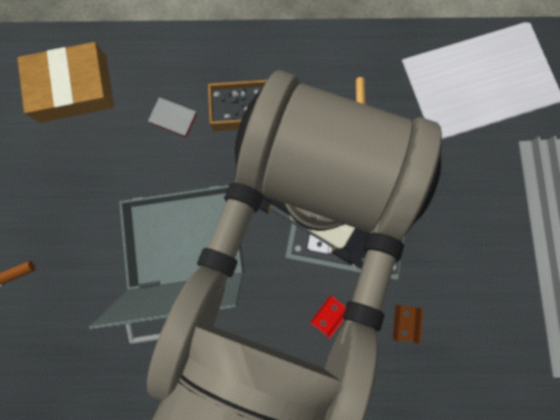

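The lid lies on the green 1.85 outline, so it rests on its stop. The top view shows the box open at (180,240). Now the first bracket, at (.489,-.140).

Call:
{"op": "send_rows", "data": {"series": [[[0, -0.075, -0.1], [0, 0, 0.16], -1], [[-0.004, -0.075, -0.2], [0, 0, 0.16], -1], [[0, -0.074, -0.2], [0, 0, 0.146], -1], [[0, 0, -0.2], [0, 0, 0], -1], [[0, 0, -0.2], [0, 0, 0], -1], [[0, 0, -0.065], [0, 0, 0], -1], [[0, 0, 0], [0, 0, 0], -1]], "grip_force": 10}}

```text
clock: 12.1
eef_pos: [0.488, -0.1384, 0.1202]
tool_rot: [-1.298, -1.057, 1.057]
ft_force: [0.6, -1.1, 0.2]
finger_gap: 0.999
```

```bash
python3 - <<'E'
from h import *
st(); s=snapshot("side");save(s,"s8.png",(200,130,400,280),3.5)
E
```

```text
t 12.1 p [ 0.488  -0.1384  0.1202] x [0.203 0.979 0.   ] y [-0.001  0.    -1.   ] yaw(x) 1.366 q [-0.428  0.44   1.734  0.     0.968 -1.794] F [ 0.6 -1.1  0.2] gap 0.999
```

View pics/s8.png

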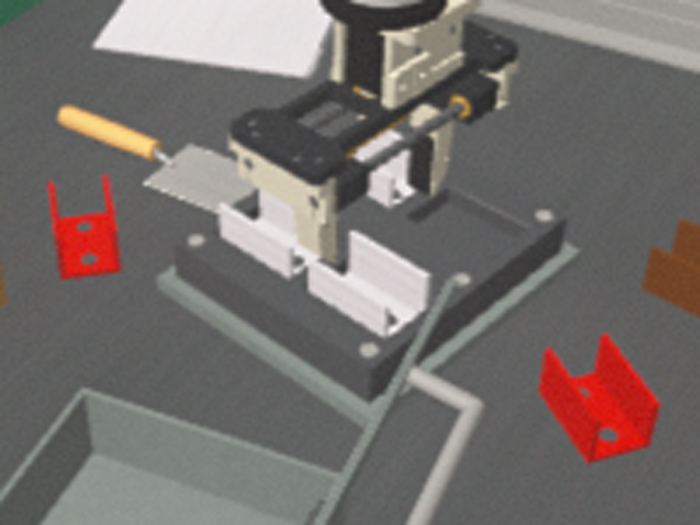

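Call:
{"op": "send_rows", "data": {"series": [[[0.003, -0.008, -0.1], [0, 0, 0.006], -1], [[0, 0, -0.1], [0, 0, 0], -1], [[0, 0, -0.1], [0, 0, 0], -1], [[0, 0, 0], [0, 0, 0], 0.5], [[0, 0, 0], [0, 0, 0], 1], [[0, 0, 0], [0, 0, 0], 1], [[0, 0, 0], [0, 0, 0], 1], [[0, 0, 0], [0, 0, 0], 1], [[0, 0, 0], [0, 0, 0], 1]]}}

```text
clock: 13.28
eef_pos: [0.4888, -0.14, 0.0605]
tool_rot: [-1.297, -1.061, 1.06]
ft_force: [1.3, 2.6, 4.1]
finger_gap: 0.501
```

Call:
{"op": "send_rows", "data": {"series": [[[0, 0, 0], [0, 0, 0], 1], [[0, 0, 0], [0, 0, 0], 1], [[0, 0, 0], [0, 0, 0], 1]]}}

```text
clock: 13.65
eef_pos: [0.4888, -0.14, 0.0605]
tool_rot: [-1.297, -1.061, 1.06]
ft_force: [0.5, 4.6, 5.7]
finger_gap: 0.5
```

Call:
{"op": "send_rows", "data": {"series": [[[0, 0, 0.05], [0, 0, 0], 1], [[0, 0, 0.1], [0, 0, 0], 1], [[0, 0, 0.15], [0, 0, 0], 1], [[0, 0, 0.2], [0, 0, 0], 1], [[0, 0, 0], [0, 0, 0], 1]]}}

```text
clock: 14.28
eef_pos: [0.4901, -0.1414, 0.1631]
tool_rot: [-1.303, -1.064, 1.06]
ft_force: [-0.4, -0.7, -1.6]
finger_gap: 0.502
```

```bash
python3 - <<'E'
from h import *
st(); s=snapshot("side");save(s,"s9.png",(200,100,400,280),3.3)
E
```

```text
t 14.28 p [ 0.4901 -0.1414  0.1631] x [ 0.198  0.98  -0.002] y [ 0.006 -0.003 -1.   ] yaw(x) 1.371 q [-4.310e-01  3.860e-01  1.681e+00 -1.000e-03  1.068e+00 -1.802e+00] F [-0.4 -0.7 -1.6] gap 0.502
```

View pics/s9.png

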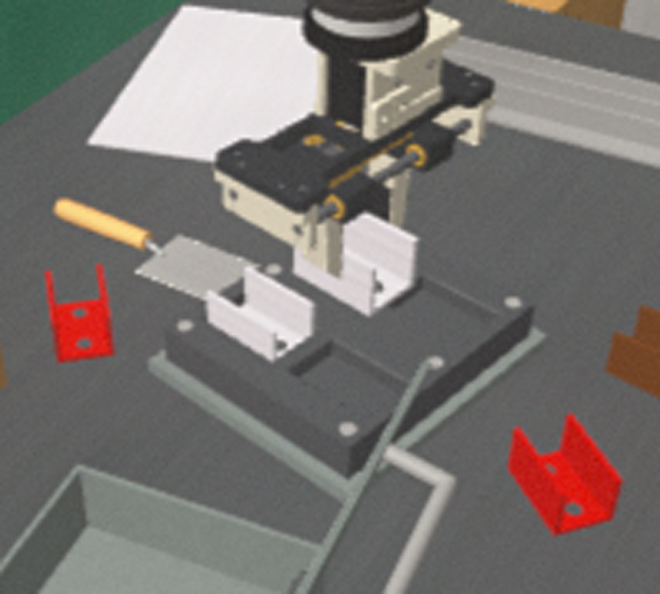

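Call:
{"op": "send_rows", "data": {"series": [[[0.05, 0.06, 0], [0, 0, 0.02], 1], [[0.05, 0.13, 0], [0, 0, 0.04], 1], [[0.056, 0.2, 0], [0, 0, 0.05], 1], [[0, 0.2, 0], [0, 0, 0.05], 1], [[0, 0.2, 0], [0, 0, 0.05], 1], [[0, 0.2, 0], [0, 0, 0.05], 1], [[0, 0.2, 0], [0, 0, 0.05], 1], [[0, 0.2, 0], [0, 0, 0.05], 1], [[0, 0.2, 0], [0, 0, 0.04], 1], [[0, 0.13, 0], [0, 0, 0.03], 1]]}}

```text
clock: 15.58
eef_pos: [0.5188, 0.2063, 0.1584]
tool_rot: [-1.137, -1.31, 1.314]
ft_force: [0.6, -0.1, -2.1]
finger_gap: 0.503
```

Call:
{"op": "send_rows", "data": {"series": [[[0, 0.066, 0], [0, 0, 0], 1], [[0, 0, -0.1], [0, 0, 0], 1], [[0, 0, -0.15], [0, 0, 0], 1], [[0, 0, -0.15], [0, 0, 0], 1], [[0, 0, 0], [0, 0, 0], 1]]}}

```text
clock: 16.2
eef_pos: [0.5179, 0.2162, 0.0774]
tool_rot: [-1.137, -1.304, 1.314]
ft_force: [0.1, 0.4, -1.3]
finger_gap: 0.503
```

```bash
python3 - <<'E'
from h import *
st(); s=snapshot("side");save(s,"s10.png",(90,80,340,390),1.9)
E
```

```text
t 16.2 p [0.5179 0.2162 0.0774] x [-0.137  0.991 -0.001] y [-0.006 -0.002 -1.   ] yaw(x) 1.708 q [ 0.259  0.583  1.617 -0.     0.948 -1.449] F [ 0.1  0.4 -1.3] gap 0.503
```

View pics/s10.png

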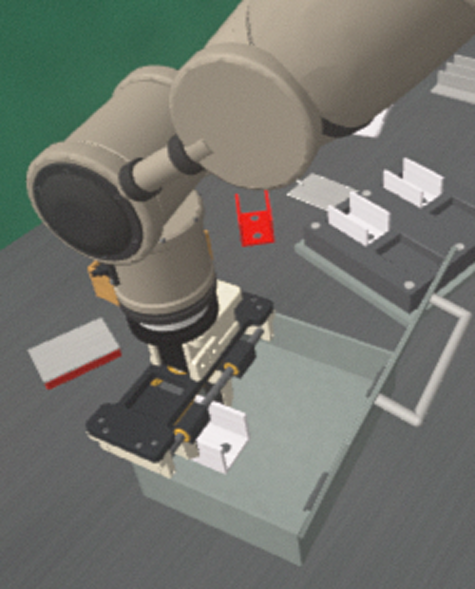

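Call:
{"op": "send_rows", "data": {"series": [[[0.015, 0, -0.08], [0, 0, 0], 1], [[0, 0, -0.08], [0, 0, 0], 1], [[0, 0, -0.04], [0, 0, 0], 1], [[0, 0, 0], [0, 0, 0], 1], [[0, 0, 0], [0, 0, 0], 1]]}}

```text
clock: 16.88
eef_pos: [0.5231, 0.217, 0.0404]
tool_rot: [-1.141, -1.311, 1.31]
ft_force: [-0.8, -0.6, -1.8]
finger_gap: 0.499
```

Call:
{"op": "send_rows", "data": {"series": [[[0, 0, -0.01], [0, 0, 0], 1], [[0, 0, 0], [0, 0, 0], 1], [[0, 0, 0], [0, 0, 0], 1]]}}

```text
clock: 17.25
eef_pos: [0.5229, 0.2169, 0.0383]
tool_rot: [-1.141, -1.311, 1.31]
ft_force: [1.4, 0.1, -2.8]
finger_gap: 0.502
```

Call:
{"op": "send_rows", "data": {"series": [[[0, 0, -0.01], [0, 0, 0], 1], [[0, 0, 0], [0, 0, 0], 1], [[0, 0, 0], [0, 0, 0], 1]]}}

```text
clock: 17.62
eef_pos: [0.5228, 0.2169, 0.0361]
tool_rot: [-1.141, -1.31, 1.31]
ft_force: [1.0, -0.5, -1.7]
finger_gap: 0.498
```

Call:
{"op": "send_rows", "data": {"series": [[[0, 0, 0], [0, 0, 0], -0.16], [[0, 0, 0], [0, 0, 0], -0.16], [[0, 0, 0], [0, 0, 0], -0.16], [[0, 0, 0], [0, 0, 0], -0.16], [[0, 0, 0.05], [0, 0, 0], -0.16], [[0, 0, 0.1], [0, 0, 0], -0.16], [[0, 0, 0.2], [0, 0, 0], -0.16], [[0, 0, 0.25], [0, 0, 0], -0.16], [[0, -0.1, 0], [0, 0, 0], -1], [[0, -0.2, 0], [0, 0, -0.05], -1]]}}

```text
clock: 18.88
eef_pos: [0.5227, 0.1568, 0.1568]
tool_rot: [-1.161, -1.284, 1.282]
ft_force: [0.5, 0.5, -0.2]
finger_gap: 0.75
```

Call:
{"op": "send_rows", "data": {"series": [[[0, -0.25, 0], [0, 0, -0.05], -1], [[0, -0.25, 0], [0, 0, -0.05], -1], [[0, -0.25, 0], [0, 0, -0.06], -1], [[0, -0.2, 0], [0, 0, -0.06], -1], [[0, -0.2, 0], [0, 0, -0.06], -1], [[0, -0.1, 0], [0, 0, -0.05], -1]]}}

```text
clock: 19.62
eef_pos: [0.5222, -0.0951, 0.1558]
tool_rot: [-1.282, -1.087, 1.088]
ft_force: [-0.4, 0.1, 0.3]
finger_gap: 0.997
```

```bash
python3 - <<'E'
from h import *
st(); s=snapshot("side");save(s,"s11.png",(130,100,430,390),2)
L=[(pose(BOX,rectpts(.07,.046,.044)+[-.045,-.06,0]),(0,0,255))]
s=snapshot("top");save(s,"t11.png",(90,100,430,350),2.3,L)
E
```

```text
t 19.62 p [ 0.5222 -0.0951  0.1558] x [0.163 0.987 0.   ] y [-0.001  0.    -1.   ] yaw(x) 1.407 q [-0.325  0.433  1.627 -0.     1.082 -1.731] F [-0.4  0.1  0.3] gap 0.997
```

View pics/s11.png

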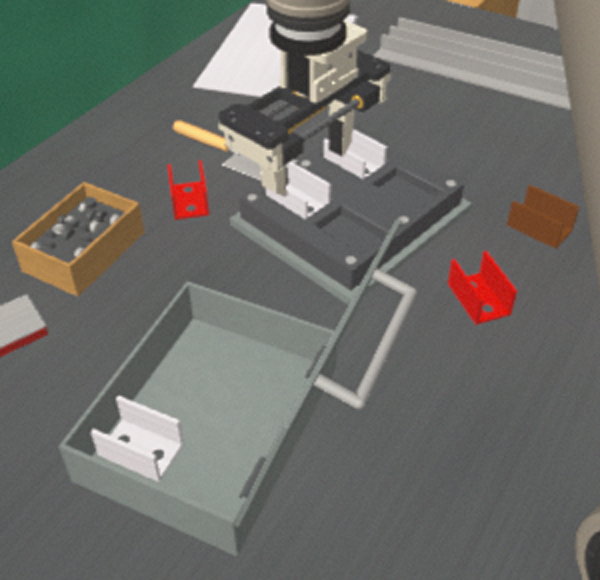

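View pics/t11.png

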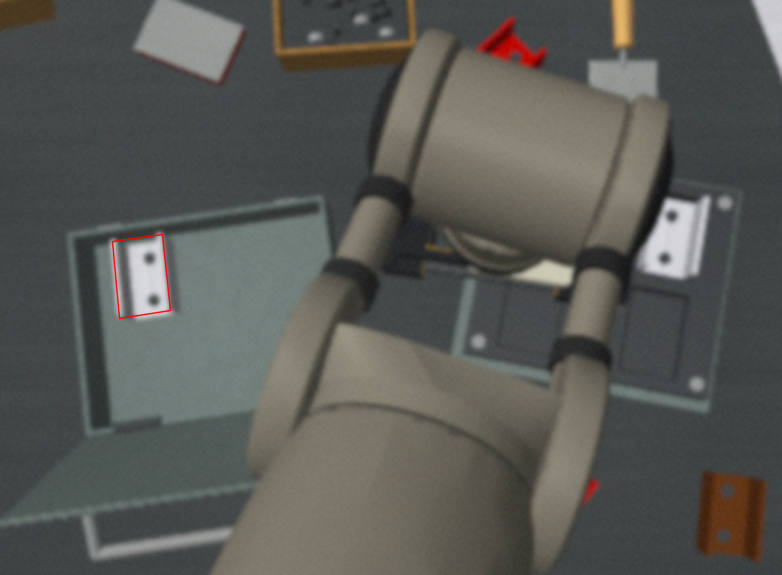

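The bracket lies at its place in the box, matching the red outline. The other two are still in the die.

Call:
{"op": "send_rows", "data": {"series": [[[0.07, -0.08, 0], [0, 0, -0.023], -1], [[0.1, -0.12, 0], [0, 0, -0.023], -1], [[0.103, -0.114, 0], [0, 0, 0], -1], [[0, 0, -0.15], [0, 0, 0], -1], [[0, 0, 0], [0, 0, 0], -1], [[0, 0, 0], [0, 0, 0], -1]]}}

```text
clock: 20.48
eef_pos: [0.5777, -0.1548, 0.1268]
tool_rot: [-1.295, -1.065, 1.064]
ft_force: [0.6, 0.3, 0.6]
finger_gap: 0.998
```

Call:
{"op": "send_rows", "data": {"series": [[[-0.005, -0.015, -0.1], [0, 0, -0.006], -1], [[0, 0, -0.1], [0, 0, 0], -1], [[0, 0, -0.1], [0, 0, 0], -1], [[0, 0, -0.03], [0, 0, 0], -1], [[0, 0, 0], [0, 0, 0], 0.5], [[0, 0, 0], [0, 0, 0], 1], [[0, 0, 0], [0, 0, 0], 1], [[0, 0, 0], [0, 0, 0], 1], [[0, 0, 0], [0, 0, 0], 1], [[0, 0, 0], [0, 0, 0], 1]]}}

```text
clock: 21.72
eef_pos: [0.5767, -0.1578, 0.0604]
tool_rot: [-1.297, -1.061, 1.058]
ft_force: [1.5, 5.5, 2.0]
finger_gap: 0.502
```

Call:
{"op": "send_rows", "data": {"series": [[[0, 0, 0], [0, 0, 0], 1], [[0, 0, 0], [0, 0, 0], 1], [[0, 0, 0], [0, 0, 0], 1]]}}

```text
clock: 22.1
eef_pos: [0.5767, -0.1578, 0.0605]
tool_rot: [-1.297, -1.061, 1.058]
ft_force: [0.6, 6.0, 3.1]
finger_gap: 0.501
```

Call:
{"op": "send_rows", "data": {"series": [[[0, 0, 0.05], [0, 0, 0], 1], [[0, 0, 0.1], [0, 0, 0], 1], [[0, 0, 0.15], [0, 0, 0], 1], [[0, 0, 0.2], [0, 0, 0], 1], [[0, 0, 0], [0, 0, 0], 1]]}}

```text
clock: 22.72
eef_pos: [0.5781, -0.1602, 0.164]
tool_rot: [-1.305, -1.063, 1.058]
ft_force: [-0.2, -0.5, -1.1]
finger_gap: 0.495
```

Call:
{"op": "send_rows", "data": {"series": [[[-0.02, 0.074, 0], [0, 0, 0.029], 1], [[-0.025, 0.15, 0], [0, 0, 0.05], 1], [[-0.03, 0.2, 0], [0, 0, 0.07], 1], [[-0.03, 0.2, 0], [0, 0, 0.07], 1], [[-0.03, 0.2, 0], [0, 0, 0.07], 1], [[-0.03, 0.2, 0], [0, 0, 0.07], 1], [[-0.03, 0.15, 0], [0, 0, 0.05], 1], [[0, 0.1, 0], [0, 0, 0.02], 1], [[0, 0, -0.1], [0, 0, 0], 1], [[0, 0, -0.15], [0, 0, 0], 1]]}}

```text
clock: 23.98
eef_pos: [0.5376, 0.0963, 0.1095]
tool_rot: [-1.142, -1.31, 1.309]
ft_force: [-0.3, -0.6, -1.8]
finger_gap: 0.502
```

Call:
{"op": "send_rows", "data": {"series": [[[0, 0, -0.15], [0, 0, 0], 1], [[0, 0, 0], [0, 0, 0], 1], [[0, 0, 0], [0, 0, 0], 1]]}}

```text
clock: 24.35
eef_pos: [0.5379, 0.0959, 0.0808]
tool_rot: [-1.142, -1.309, 1.308]
ft_force: [0.3, -1.8, -2.3]
finger_gap: 0.499
```

```bash
python3 - <<'E'
from h import *
st(); s=snapshot("side");save(s,"s12.png",(130,100,430,390),2)
E
```

```text
t 24.35 p [0.5379 0.0959 0.0808] x [-0.135  0.991 -0.   ] y [ 0.001  0.    -1.   ] yaw(x) 1.707 q [ 0.036  0.553  1.664  0.     0.923 -1.67 ] F [ 0.3 -1.8 -2.3] gap 0.499
```

View pics/s12.png

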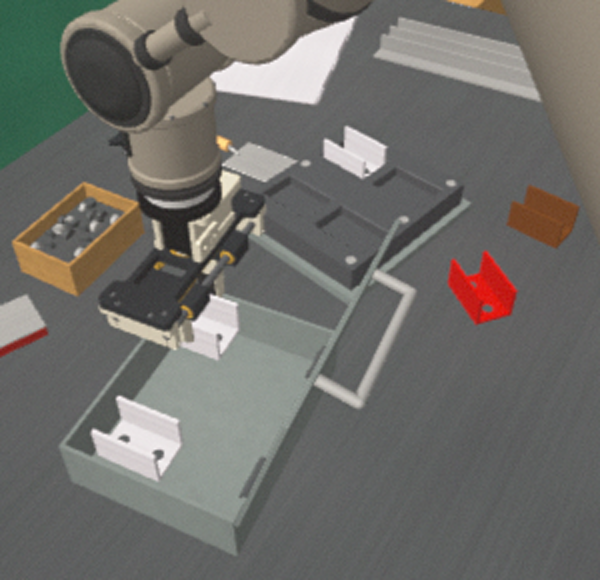

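Call:
{"op": "send_rows", "data": {"series": [[[0, 0, -0.08], [0, 0, 0], 1], [[0, 0, -0.08], [0, 0, 0], 1], [[0, 0, -0.05], [0, 0, 0], 1], [[0, 0, 0], [0, 0, 0], 1], [[0, 0, 0], [0, 0, 0], 1]]}}

```text
clock: 25.02
eef_pos: [0.5376, 0.0959, 0.0383]
tool_rot: [-1.142, -1.309, 1.308]
ft_force: [0.1, 0.1, -1.3]
finger_gap: 0.499
```

Now I lower it the last 2 mm, release, retreat and go to the third bracket at (.555,-.266).

Call:
{"op": "send_rows", "data": {"series": [[[0, 0, -0.01], [0, 0, 0], 1], [[0, 0, 0], [0, 0, 0], 1], [[0, 0, 0], [0, 0, 0], -0.16], [[0, 0, 0], [0, 0, 0], -0.16], [[0, 0, 0], [0, 0, 0], -0.16], [[0, 0, 0], [0, 0, 0], -0.16], [[0, 0, 0.05], [0, 0, 0], -0.16], [[0, 0, 0.1], [0, 0, 0], -0.16], [[0, 0, 0.2], [0, 0, 0], -0.16], [[0, 0, 0.25], [0, 0, 0], -0.16]]}}

```text
clock: 26.28
eef_pos: [0.5368, 0.0958, 0.1573]
tool_rot: [-1.141, -1.307, 1.309]
ft_force: [0.8, -0.0, 0.7]
finger_gap: 0.581
```

Call:
{"op": "send_rows", "data": {"series": [[[0, -0.1, 0], [0, 0, -0.029], -1], [[0.01, -0.2, 0], [0, 0, -0.05], -1], [[0.01, -0.25, 0], [0, 0, -0.05], -1], [[0.01, -0.25, 0], [0, 0, -0.05], -1], [[0.01, -0.25, 0], [0, 0, -0.05], -1], [[0.02, -0.25, 0], [0, 0, -0.05], -1], [[0.02, -0.25, 0], [0, 0, -0.05], -1], [[0.01, -0.15, 0], [0, 0, -0.05], -1], [[0, -0.1, -0.1], [0, 0, -0.05], -1], [[0, 0, 0], [0, 0, 0], -1]]}}

```text
clock: 27.52
eef_pos: [0.5536, -0.2642, 0.1329]
tool_rot: [-1.293, -1.056, 1.059]
ft_force: [-0.6, 0.8, -0.7]
finger_gap: 1.001
```

```bash
python3 - <<'E'
from h import *
st(); s=snapshot("side");save(s,"s13.png",(130,100,430,390),2)
L=[(pose(BOX,rectpts(.07,.046,.044)+[-.045,y,0]),(0,0,255)) for y in(-.06,.06)]
s=snapshot("top");save(s,"t13.png",(90,100,430,350),2.3,L)
E
```

```text
t 27.52 p [ 0.5536 -0.2642  0.1329] x [0.202 0.979 0.002] y [-0.005  0.003 -1.   ] yaw(x) 1.368 q [-0.57   0.598  1.404  0.     1.145 -1.938] F [-0.6  0.8 -0.7] gap 1.001
```

View pics/s13.png

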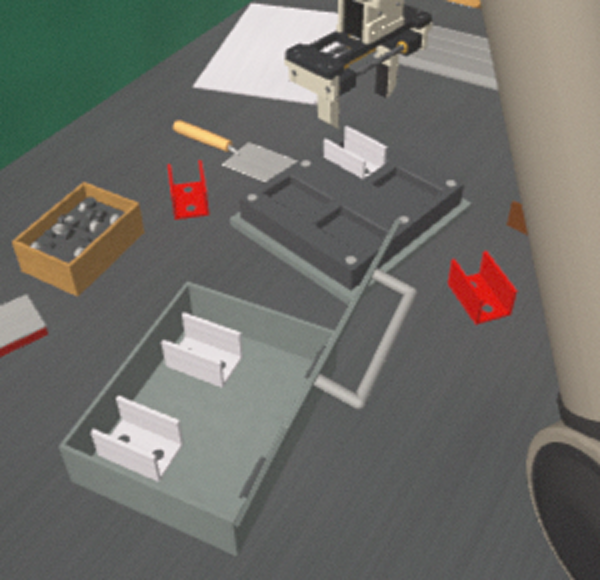

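View pics/t13.png

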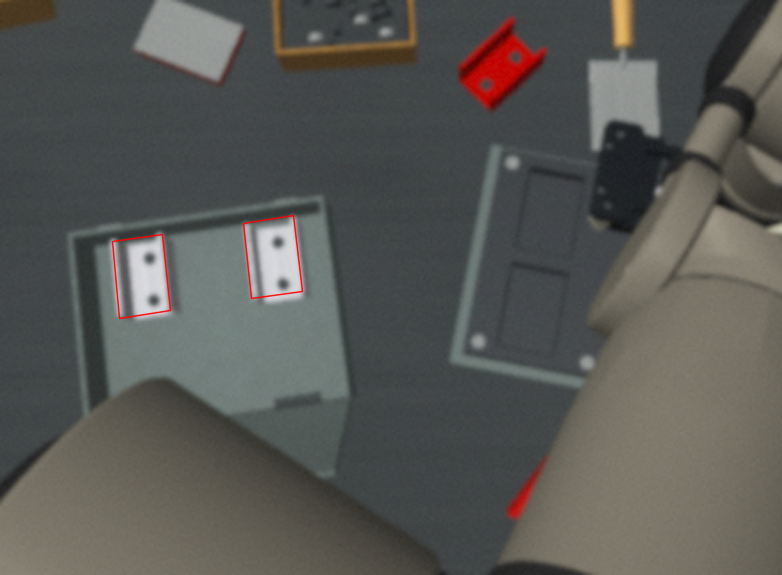

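Call:
{"op": "send_rows", "data": {"series": [[[0.007, -0.008, -0.1], [0, 0, 0.003], -1], [[0, 0, -0.1], [0, 0, 0], -1], [[0, 0, -0.1], [0, 0, 0], -1], [[0, 0, -0.06], [0, 0, 0], -1], [[0, 0, 0], [0, 0, 0], 0.5], [[0, 0, 0], [0, 0, 0], 1], [[0, 0, 0], [0, 0, 0], 1], [[0, 0, 0], [0, 0, 0], 1], [[0, 0, 0], [0, 0, 0], 1], [[0, 0, 0], [0, 0, 0], 1]]}}

```text
clock: 28.88
eef_pos: [0.5569, -0.2656, 0.0644]
tool_rot: [-1.297, -1.062, 1.061]
ft_force: [0.6, 1.1, 2.5]
finger_gap: 0.498
```

Call:
{"op": "send_rows", "data": {"series": [[[0, 0, 0], [0, 0, 0], 1], [[0, 0, 0], [0, 0, 0], 1], [[0, 0, 0], [0, 0, 0], 1]]}}

```text
clock: 29.25
eef_pos: [0.5569, -0.2656, 0.0644]
tool_rot: [-1.297, -1.062, 1.061]
ft_force: [-1.1, 2.2, 5.4]
finger_gap: 0.497
```

Call:
{"op": "send_rows", "data": {"series": [[[0, 0, 0.05], [0, 0, 0], 1], [[0, 0, 0.1], [0, 0, 0], 1], [[0, 0, 0.15], [0, 0, 0], 1], [[0, 0, 0.2], [0, 0, 0], 1], [[0, 0, 0], [0, 0, 0], 1]]}}

```text
clock: 29.88
eef_pos: [0.5583, -0.2669, 0.1678]
tool_rot: [-1.304, -1.064, 1.061]
ft_force: [-0.9, -0.3, -2.0]
finger_gap: 0.499
```

Call:
{"op": "send_rows", "data": {"series": [[[0, 0.07, 0], [0, 0, 0.029], 1], [[0, 0.14, 0], [0, 0, 0.04], 1], [[-0.02, 0.2, 0], [0, 0, 0.05], 1], [[-0.02, 0.2, 0], [0, 0, 0.05], 1], [[-0.02, 0.2, 0], [0, 0, 0.05], 1], [[-0.02, 0.2, 0], [0, 0, 0.05], 1], [[-0.03, 0.2, 0], [0, 0, 0.05], 1], [[-0.04, 0.2, 0], [0, 0, 0.05], 1], [[-0.05, 0.2, 0], [0, 0, 0.03], 1], [[-0.06, 0.2, 0], [0, 0, 0.03], 1]]}}

```text
clock: 31.12
eef_pos: [0.5029, 0.0981, 0.1625]
tool_rot: [-1.137, -1.309, 1.313]
ft_force: [-0.7, -0.2, -1.6]
finger_gap: 0.5
```

Call:
{"op": "send_rows", "data": {"series": [[[-0.07, 0.16, 0], [0, 0, 0], 1], [[-0.08, 0.09, 0], [0, 0, 0], 1], [[-0.08, 0, 0], [0, 0, 0], 1], [[0, 0, 0], [0, 0, 0], 1], [[0, 0, 0], [0, 0, 0], 1]]}}

```text
clock: 31.75
eef_pos: [0.4589, 0.1463, 0.1636]
tool_rot: [-1.14, -1.31, 1.311]
ft_force: [0.8, 0.2, -1.5]
finger_gap: 0.497
```

```bash
python3 - <<'E'
from h import *
st(); s=snapshot("side");save(s,"s14.png",(130,50,430,390),1.75)
E
```

```text
t 31.75 p [0.4589 0.1463 0.1636] x [-0.138  0.99   0.   ] y [-0.001 -0.    -1.   ] yaw(x) 1.709 q [ 0.149  0.342  1.75   0.     1.051 -1.56 ] F [ 0.8  0.2 -1.5] gap 0.497
```

View pics/s14.png

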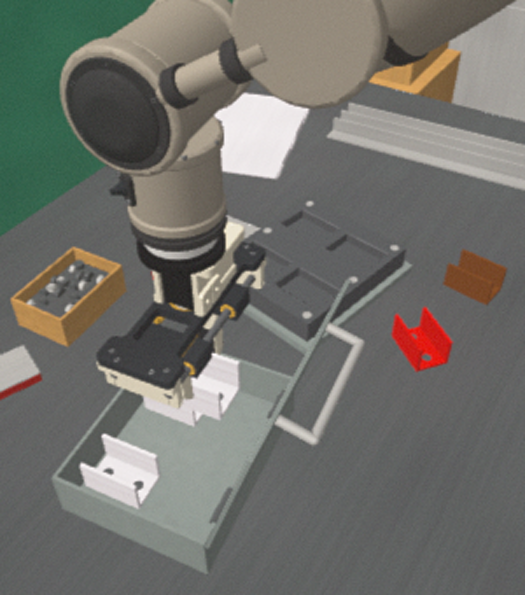

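Call:
{"op": "send_rows", "data": {"series": [[[-0.014, 0, -0.08], [0, 0, 0], 1], [[0, 0, -0.15], [0, 0, 0], 1], [[0, 0, -0.15], [0, 0, 0], 1], [[0, 0, -0.12], [0, 0, 0], 1], [[0, 0, -0.08], [0, 0, 0], 1], [[0, 0, 0], [0, 0, 0], 1], [[0, 0, 0], [0, 0, 0], 1]]}}

```text
clock: 32.67
eef_pos: [0.4567, 0.1462, 0.0486]
tool_rot: [-1.141, -1.311, 1.309]
ft_force: [-0.4, -1.0, -1.7]
finger_gap: 0.502
```

```bash
python3 - <<'E'
from h import *
st(); s=snapshot("side");save(s,"s15.png",(130,50,430,390),1.75)
E
```

```text
t 32.67 p [0.4567 0.1462 0.0486] x [-0.137  0.991  0.   ] y [ 0.001  0.    -1.   ] yaw(x) 1.709 q [ 0.15   0.511  1.878  0.     0.752 -1.559] F [-0.4 -1.  -1.7] gap 0.502
```

View pics/s15.png

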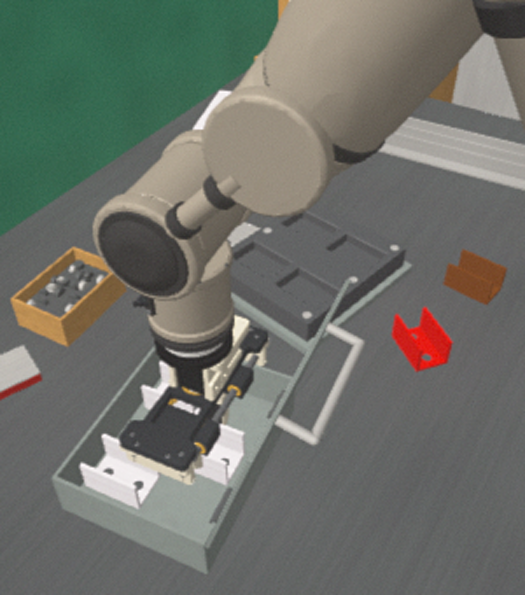

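Call:
{"op": "send_rows", "data": {"series": [[[0, 0, -0.025], [0, 0, 0], 1], [[0, 0, -0.017], [0, 0, 0], 1], [[0, 0, 0], [0, 0, 0], 1], [[0, 0, 0], [0, 0, 0], 1]]}}

```text
clock: 33.22
eef_pos: [0.456, 0.1463, 0.0398]
tool_rot: [-1.141, -1.31, 1.31]
ft_force: [-0.3, -0.5, -1.3]
finger_gap: 0.501
```

Call:
{"op": "send_rows", "data": {"series": [[[0, 0, 0], [0, 0, 0], -0.2], [[0, 0, 0], [0, 0, 0], -0.2], [[0, 0, 0], [0, 0, 0], -0.2], [[0, 0, 0], [0, 0, 0], -0.2], [[0, 0, 0.05], [0, 0, 0], -0.2], [[0, 0, 0.1], [0, 0, 0], -0.2], [[0, 0, 0.2], [0, 0, 0], -0.2], [[0, 0, 0.25], [0, 0, 0], -0.2], [[0, 0, 0.25], [0, 0, 0], -0.2], [[0.1, -0.1, 0.2], [0, 0, 0], -0.2]]}}

```text
clock: 34.48
eef_pos: [0.4754, 0.127, 0.2528]
tool_rot: [-1.141, -1.314, 1.31]
ft_force: [1.1, 0.3, 0.1]
finger_gap: 0.597
```

Call:
{"op": "send_rows", "data": {"series": [[[0, -0.2, 0], [0, 0, 0], -0.2], [[0, -0.2, 0], [0, 0, 0], -0.2], [[0, -0.2, 0], [0, 0, 0], -0.2], [[0, -0.2, 0], [0, 0, 0], -0.2], [[0, -0.2, 0], [0, 0, 0], 0], [[0, -0.2, 0], [0, 0, 0], 0], [[0, 0, 0], [0, 0, 0], 0]]}}

```text
clock: 35.35
eef_pos: [0.4758, -0.1158, 0.2502]
tool_rot: [-1.143, -1.308, 1.308]
ft_force: [0.5, 0.1, -0.5]
finger_gap: 0.5
```

```bash
python3 - <<'E'
from h import *
st(); s=snapshot("side");save(s,"s16.png",(130,100,430,390),2)
L=[(pose(BOX,rectpts(.07,.046,.044)+[x,y,0]),(0,0,255)) for x,y in((-.045,-.06),(-.045,.06),(.03,0))]
s=snapshot("top");save(s,"t16.png",(90,100,430,350),2.3,L)
E
```

```text
t 35.35 p [ 0.4758 -0.1158  0.2502] x [-0.134  0.991 -0.001] y [ 0.    -0.001 -1.   ] yaw(x) 1.705 q [-0.395  0.267  1.596 -0.     1.278 -2.101] F [ 0.5  0.1 -0.5] gap 0.5
```

View pics/s16.png

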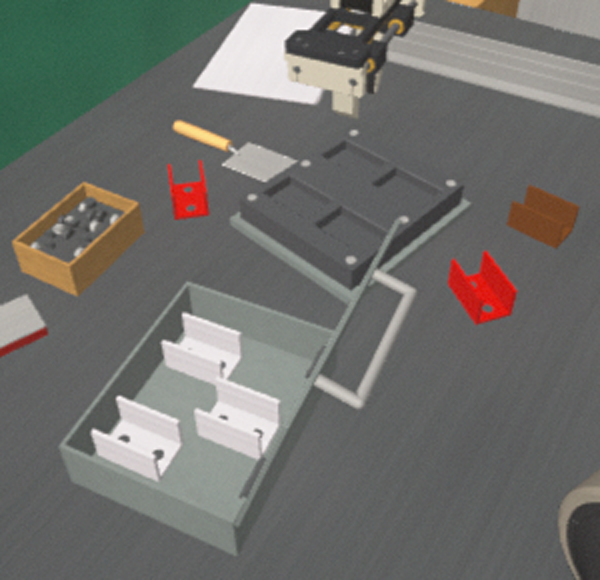

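View pics/t16.png

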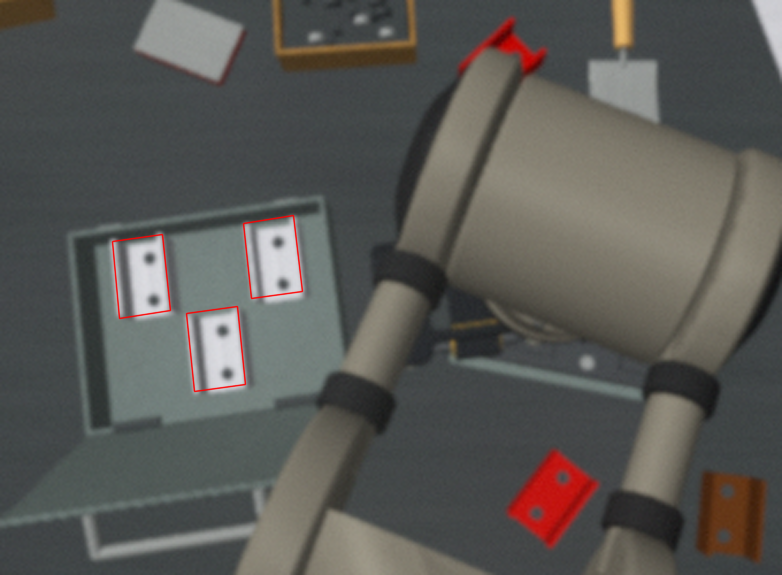

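All three brackets lie flat and separate in the box, matching the outlines at about (140,275), (272,258) and (215,348) in the crop. The die is empty, and the lid is still on its stop. Next I grip the bar to shut the lid.

Call:
{"op": "send_rows", "data": {"series": [[[0, 0, 0.15], [0, 0, 0], 0.5], [[0, 0, 0.1], [0, 0, -0.1], 0.5], [[-0.05, 0.1, 0], [0, 0, -0.19], 0.5], [[-0.1, 0.15, 0], [0, 0, -0.19], 0.5], [[-0.1, 0.15, 0], [0, 0, -0.19], 0.5], [[-0.1, 0.15, 0], [0, 0, -0.19], 0.5], [[-0.1, 0.15, 0], [0, 0, -0.19], 0.5], [[-0.1, 0.15, 0], [0, 0, -0.19], 0.5], [[-0.1, 0.15, 0], [0, 0, -0.19], 0.5], [[-0.1, 0.15, 0], [0, 0, -0.19], 0.5]], "grip_force": 15}}

```text
clock: 36.7
eef_pos: [0.3245, 0.1181, 0.3001]
tool_rot: [-1.544, -0.34, 0.339]
ft_force: [-0.2, 0.8, -0.4]
finger_gap: 0.25
```

Call:
{"op": "send_rows", "data": {"series": [[[-0.07, 0.06, 0], [0, 0, -0.19], 0.5], [[0, 0, 0], [0, 0, -0.187], 0.5], [[0, 0, 0], [0, 0, 0], 0.5], [[0, 0, 0], [0, 0, 0], 0.5]]}}

```text
clock: 37.2
eef_pos: [0.3118, 0.1286, 0.2999]
tool_rot: [-1.568, -0.113, 0.113]
ft_force: [-0.2, 0.3, -1.1]
finger_gap: 0.249
```

```bash
python3 - <<'E'
from h import *
st(); s=snapshot("side");save(s,"s17.png")
E
```

```text
t 37.2 p [0.3118 0.1286 0.2999] x [0.99  0.144 0.   ] y [ 0.  0. -1.] yaw(x) 0.144 q [ 0.163 -0.068  1.839  0.     1.371  0.019] F [-0.2  0.3 -1.1] gap 0.249
```

View pics/s17.png

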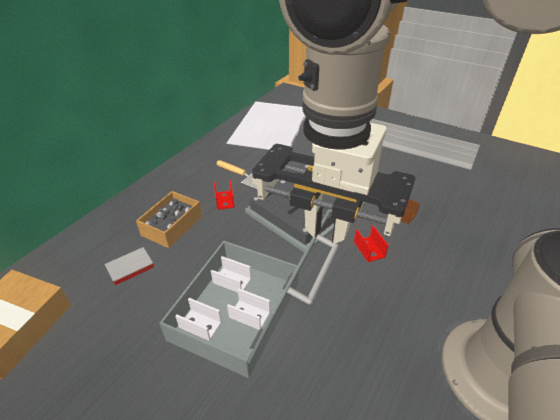

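Call:
{"op": "send_rows", "data": {"series": [[[0, -0.01, -0.12], [0, 0, -0.009], 0.5], [[0, 0, -0.12], [0, 0, 0], 0.5], [[0, 0, -0.08], [0, 0, 0], 0.5], [[0, 0, 0], [0, 0, 0], 0.5]]}}

```text
clock: 37.75
eef_pos: [0.3114, 0.1261, 0.235]
tool_rot: [-1.568, -0.103, 0.107]
ft_force: [0.4, -0.1, 0.3]
finger_gap: 0.252
```

```bash
python3 - <<'E'
from h import *
st(); s=snapshot("side");save(s,"s18.png",(220,130,420,320),3)
E
```

```text
t 37.75 p [0.3114 0.1261 0.235 ] x [ 0.991  0.134 -0.003] y [-0.003 -0.    -1.   ] yaw(x) 0.134 q [ 0.155 -0.011  1.971  0.     1.184  0.021] F [ 0.4 -0.1  0.3] gap 0.252
```

View pics/s18.png

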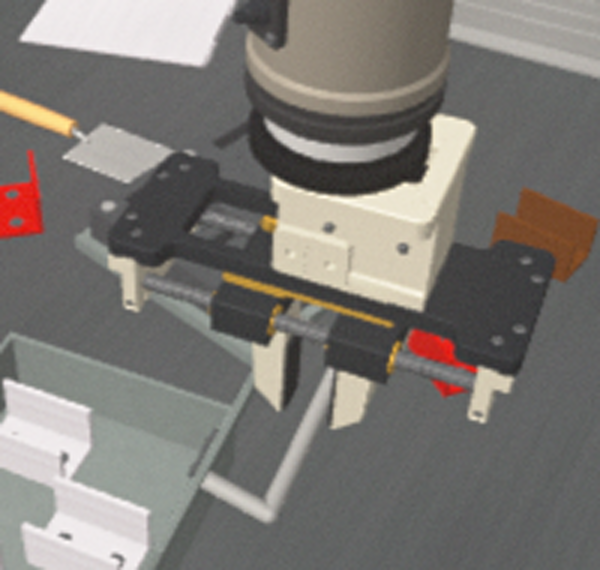

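Call:
{"op": "send_rows", "data": {"series": [[[0, 0, -0.06], [0, 0, 0], 0.5], [[0, 0, -0.06], [0, 0, 0], 0.5], [[0, 0, -0.05], [0, 0, 0], 0.5], [[0, 0, 0], [0, 0, 0], 0.5]]}}

```text
clock: 38.3
eef_pos: [0.3114, 0.1262, 0.2009]
tool_rot: [-1.568, -0.103, 0.107]
ft_force: [-0.8, -0.7, -0.0]
finger_gap: 0.253
```

Call:
{"op": "send_rows", "data": {"series": [[[0, 0, 0], [0, 0, 0], 1], [[0, 0, 0], [0, 0, 0], 1], [[0, 0, 0], [0, 0, 0], 1], [[0, 0, 0], [0, 0, 0], 1]]}}

```text
clock: 38.8
eef_pos: [0.312, 0.1263, 0.2019]
tool_rot: [-1.568, -0.105, 0.105]
ft_force: [-0.3, 0.2, 0.9]
finger_gap: 0.102
```

```bash
python3 - <<'E'
from h import *
o=st()
p=o["eef_pos"]; 
f=lambda t:pose(BOX,[[.09-.170*np.cos(.2436+t),0,.06+.170*np.sin(.2436+t)]])[0]/.2
T=np.linspace(1.85,0.03,20);P=np.array([f(t) for t in T]).round(3);print(np.diff(P,axis=0).round(3).tolist())
E
```

```text
t 38.8 p [0.312  0.1263 0.2019] x [0.991 0.133 0.   ] y [ 0.  0. -1.] yaw(x) 0.134 q [ 0.156  0.029  2.032 -0.     1.08   0.022] F [-0.3  0.2  0.9] gap 0.102
[[0.071, 0.01, 0.038], [0.075, 0.01, 0.03], [0.078, 0.011, 0.023], [0.079, 0.011, 0.015], [0.08, 0.011, 0.007], [0.081, 0.011, 0.0], [0.08, 0.011, -0.008], [0.079, 0.011, -0.016], [0.077, 0.011, -0.023], [0.075, 0.01, -0.031], [0.071, 0.01, -0.038], [0.068, 0.009, -0.045], [0.063, 0.009, -0.05], [0.058, 0.008, -0.057], [0.052, 0.007, -0.062], [0.046, 0.006, -0.067], [0.04, 0.006, -0.071], [0.032, 0.004, -0.074], [0.026, 0.004, -0.077]]
```

Bar gripped (gap 0.102). I now swing the lid back along the arc.

Call:
{"op": "send_rows", "data": {"series": [[[0.071, 0.01, 0.038], [0, 0, 0], 1], [[0.075, 0.01, 0.03], [0, 0, 0], 1], [[0.078, 0.011, 0.023], [0, 0, 0], 1], [[0.079, 0.011, 0.015], [0, 0, 0], 1], [[0.08, 0.011, 0.007], [0, 0, 0], 1], [[0.081, 0.011, 0], [0, 0, 0], 1], [[0.08, 0.011, -0.008], [0, 0, 0], 1], [[0.079, 0.011, -0.016], [0, 0, 0], 1], [[0.077, 0.011, -0.023], [0, 0, 0], 1], [[0.075, 0.01, -0.031], [0, 0, 0], 1]]}}

```text
clock: 40.05
eef_pos: [0.4681, 0.1478, 0.2082]
tool_rot: [-1.568, -0.105, 0.105]
ft_force: [-0.5, 0.3, -0.4]
finger_gap: 0.1
```

Call:
{"op": "send_rows", "data": {"series": [[[0.071, 0.01, -0.038], [0, 0, 0], 1], [[0.068, 0.009, -0.045], [0, 0, 0], 1], [[0.063, 0.009, -0.05], [0, 0, 0], 1], [[0.058, 0.008, -0.057], [0, 0, 0], 1], [[0.052, 0.007, -0.062], [0, 0, 0], 1], [[0.046, 0.006, -0.067], [0, 0, 0], 1], [[0.04, 0.006, -0.071], [0, 0, 0], 1]]}}

```text
clock: 40.92
eef_pos: [0.5471, 0.1587, 0.1297]
tool_rot: [-1.568, -0.105, 0.105]
ft_force: [-0.2, -1.0, -1.6]
finger_gap: 0.102
```

```bash
python3 - <<'E'
from h import *
st(); s=snapshot("side");save(s,"s19.png",(90,80,340,390),1.9)
E
```

```text
t 40.92 p [0.5471 0.1587 0.1297] x [ 0.991  0.133 -0.   ] y [-0. -0. -1.] yaw(x) 0.133 q [ 0.148  0.527  1.547 -0.     1.068  0.014] F [-0.2 -1.  -1.6] gap 0.102
```

View pics/s19.png

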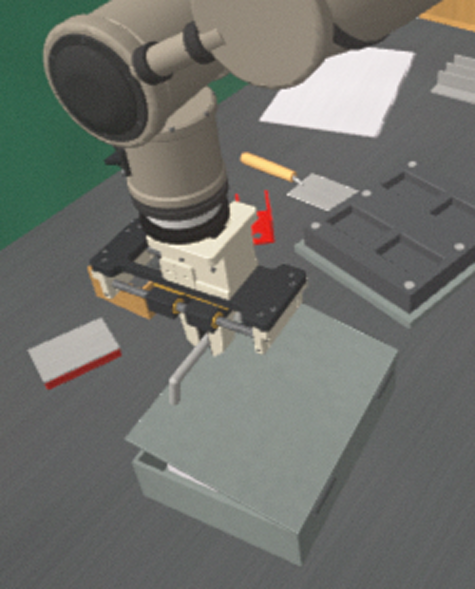

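Call:
{"op": "send_rows", "data": {"series": [[[0.032, 0.004, -0.074], [0, 0, 0], 1], [[0.026, 0.004, -0.077], [0, 0, 0], 1], [[0, 0, 0], [0, 0, 0], 1], [[0, 0, 0], [0, 0, 0], 0], [[0, 0, 0], [0, 0, 0], 0], [[0, 0, 0], [0, 0, 0], 0], [[0, 0, 0], [0, 0, 0], 0], [[0, 0, 0], [0, 0, 0], 0], [[0, 0, 0], [0, 0, 0], 0]]}}

```text
clock: 42.1
eef_pos: [0.5582, 0.1603, 0.1005]
tool_rot: [-1.568, -0.105, 0.105]
ft_force: [-0.6, -1.4, 0.4]
finger_gap: 0.5
```

Call:
{"op": "send_rows", "data": {"series": [[[0, 0, 0.1], [0, 0, 0], 0], [[0, 0, 0.2], [0, 0, 0], 0], [[0, 0, 0.2], [0, 0, 0], 0], [[0, 0, 0.2], [0, 0, 0], 0], [[0, -0.2, 0.1], [0, 0, 0], 0], [[0, -0.25, 0], [0, 0, 0], 0], [[0, -0.25, 0], [0, 0, 0], 0], [[0, -0.25, 0], [0, 0, 0], 0], [[0, -0.25, 0], [0, 0, 0], 0], [[0, 0, 0], [0, 0, 0], 0]]}}

```text
clock: 43.35
eef_pos: [0.558, -0.083, 0.2603]
tool_rot: [-1.569, -0.101, 0.101]
ft_force: [0.6, 0.9, -0.3]
finger_gap: 0.501
```

```bash
python3 - <<'E'
from h import *
st()
L=[(pose(BOX,rectpts(.182,.232,.066)),(0,0,255)),(pose(BOX,[[-.074,-.06,.101],[-.074,.06,.101]]),(255,0,0))]
s=snapshot("side");save(s,"s20.png",(90,130,390,390),2,L)
s=snapshot("top");save(s,"t20.png",(90,80,310,310),2.5,L)
E
```

```text
t 43.35 p [ 0.558  -0.083   0.2603] x [ 0.992  0.128 -0.   ] y [-0.    -0.001 -1.   ] yaw(x) 0.129 q [-2.830e-01  3.990e-01  1.375e+00 -1.000e-03  1.368e+00 -4.120e-01] F [ 0.6  0.9 -0.3] gap 0.501
```

View pics/s20.png

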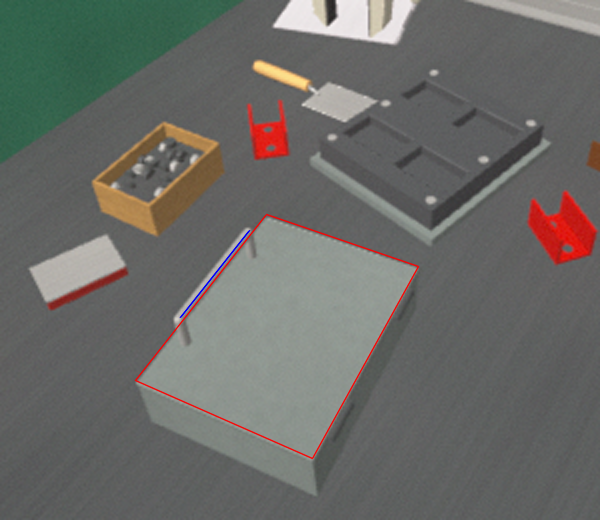

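View pics/t20.png

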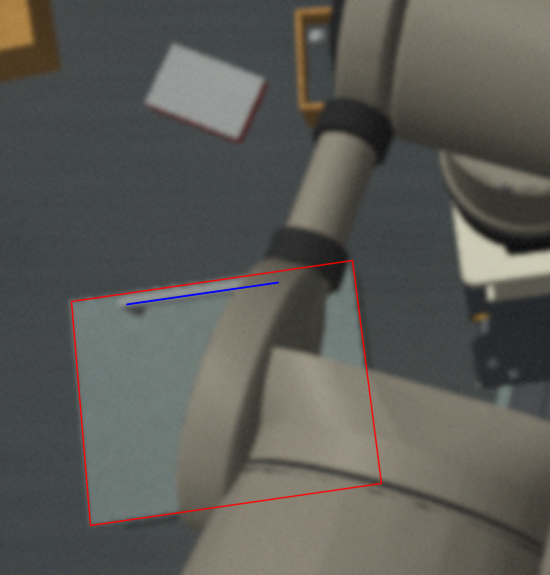

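The lid matches the shut outline in both views. The robot is clear, the die is empty, and the bystanders have not moved. Handing in.

```bash
python3 -c "
from plant import close_job
print(close_job())"
```

```text
the job is handed in; nothing more can be done
None
```

I opened the lid onto its stop and moved the three brackets in the die (the fourth cavity was empty) into the box with a 10 N grip. Then I swung the lid shut by its handle and handed the job in at about 43 s.

- **Lid open:** before I picked up the first bracket, the lid lay on the outline I drew for 1.85 rad. It stayed there while all three brackets went in.
- **Brackets:** the last look before shutting showed all three let go, flat, open side up and not stacked. They matched the places I had planned to within a few millimetres. With the lid shut they can no longer be seen.
- **Lid shut:** the final pictures matched the shut outline in both views. I judged the lid angle from these pictures only, as there is no direct reading of it.
- **Surroundings:** the carton, scraper and magnet looked unmoved. I left the red and brown look-alikes alone. The gripper was clear of everything.

No check failed. Two things differed slightly from plan, with no visible effect:
- When I first let go of the handle, the opening finger probably pushed against the lid. I narrowed the jaws before lifting away.
- I gripped the third bracket 4 mm higher than the others.

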